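Fit the filter in the bench extractor

ROBOT

A 6-joint arm with a two-finger parallel gripper is mounted at the origin on the work surface. World frame = base frame: x ahead of the robot, y to its left, z up, the work surface at z = 0. Lengths are in m, angles in rad, forces in N, time in s.
With the tool pointing down it reaches from about 0.4 to 0.825 m from the base axis. Payload 7 kg.
Tool frame: the origin (TCP) lies on the centre line of the jaws, within the pads' length; the fingertips stand 22 mm ahead of it and the grasp point (between the pads) lies 3 mm ahead of it; z points along the fingers, y is the direction in which the jaws open and shut (so a half turn about z gives the same grasp; the last joint's range is limited). The gripper opens to 88 mm and grips with 3 to 60 N. Pads are 19 mm wide; open, the fingers measure 130 mm over their backs; the gripper's body (78 mm by 193 mm) begins 47 mm behind the grasp point.
Start: joints at [1.629, 0.359, 0.012, 0, -1.224, -0.288], TCP at [0.154, 0.657, 0.249] pointing down, gripper open.
Joint ranges: [-3.07, 3.07], [-1.43, 2.12], [-1.02, 1.25], [-3.03, 1.67], [-3.05, -0], [-3.03, 3.03]. Speed limits (rad/s): [2.39, 2.39, 3.01, 3.14, 3.14, 3.14].

INTERFACE

Orientations are given as [roll, pitch, yaw] about the fixed x, y, z axes, in that order (R = Rz(yaw) Ry(pitch) Rx(roll)).
In Python, from station import arm gives the robot as it stands. The module is installed in compiled form; this text tells all that it offers.
- The arm moves only by the tool arm_command, never from a script. Its argument "motion" is a list of rows, each a list of 3 entries, a list of its own where there are three numbers: the shift along the tool's x, y, z in mm, then the turn, a rotation vector about the tool's x, y, z in degrees, then the opening, from 0 (shut) to 1 (fully open). In form: [[[tx, ty, tz], [wx, wy, wz], grip], ...]. A call has 1 to 20 rows; each row shifts and turns the commanded pose from where the row before left it, along the tool's axes as they then stand; what a row does not reach is not made up. A row lasts 1/12 s, in which the tool goes at most 41.7 mm and 7.16 degrees, less where a joint would pass 70% of its speed; a pose out of reach is approached as far as the arm can. A call is refused whole if a number of a shift passes 41.7 or a number of a turn 7.16, either way. A call with a gripper value outside its range is refused whole. The fingers move at their own pace and stop on an object; "newtons" is the grip in N (left out, the last holds). Time passes only in rows, so rows that do not move let the fingers close. It gives the time, the measured TCP pose, the force and the opening at its end, in the units of the state.
- arm.get_state(): the state, without advancing time (a new reading comes with each control period).
- arm.grab_frame(name): name is "side" or "top" or "wrist"; returns the picture (384x512x3 uint8, red, green, blue); there is no depth.
- arm.camera_info(name): a dict with "fov_y" (degrees; the focal length in pixels is half the picture's height over the tangent of half this angle, whatever the lens; pixels are square), "cx", "cy" (the principal point, pixels), "view" (4x4, takes a point from world to camera coordinates); the wrist camera has in their place "tool_from_camera" (4x4, takes a point from camera to tool coordinates, whose origin is the TCP and whose axes are the flange's). Camera axes: x right, y down, z forward; pixel columns grow to the right and rows downward; lengths in m; the calibration is good to about 2 mm. A picture is of the moment at which its call begins: read the wrist's pose just before it. camera_info takes no time and is no camera call.
- arm.job_done(): hands the job in, once; it reports no verdict.
The state is a dict: "t": time; "q": joint angles; "qd": joint speeds; "joint_efforts": joint torques, N m; "eef_pos": TCP position; "ee_rot": TCP orientation; "force": force on the tool from outside, world axes, zero at the start; "moment": the same for the moment, N m; "width": finger opening in m.
Only numpy, scipy, OpenCV 4.12 (cv2) and the standard library are available. Lean on these libraries where they do the work, as an engineer would, in place of code of your own. Each camera call takes 0.05 s, during which the arm holds its last target. There are 200 camera calls.

TASK

The bench extractor has been left running without its filter and with things lying on its grille. Switch it off first, then clear everything off the grille into the red tray, and fit the blue filter: hook one of its shorter (140 mm) edges under the yellow lip and swing it down flat onto the grille, slide the catch fully closed over it, and last of all switch the extractor fully on again. Leave the other things on the bench alone.

Things in the scene. Friction and masses are not known exactly. Their poses are not given: they have to be found in the camera images.
- extractor: Salmon-pink bench extractor, fixed. Origin: on the bench under the centre of its filter bay, z up. Its -x side (nearest the robot, give or take its yaw) has the yellow lip, +x the catch, +y the switch. The housing spans x -89..130, y -82..137 mm; all its tops but lip, catch and switch are at z = 92 mm or lower.
- grille_mid (a point): Centre of the flat steel grille that is the floor of the filter bay, 80 mm above the bench; axes as the extractor's. The bay spans x -77..77, y -74..74 mm (154 x 148 mm) about this point. Its side walls (8 mm thick) and the far (+x) wall and ledge rise 12 mm above the grille; the near (-x) wall carries the lip.
- lip_edge (a point): Mid-length of the lower free edge of the yellow lip: 19 mm above the grille and 14 mm out from the near wall, over the bay's full width; lip 6 mm thick. From this edge to the far wall is 140 mm, less than the 150 mm filter, which so cannot be lowered flat: its edge goes under the lip while the opposite edge is held 0.1 to 0.3 rad up.
- switch (a joint): The extractor's on/off toggle lever on its +y shoulder, in rad: 0 = off, leaning to the extractor's -x (lip side); 1.0 = on, leaning to +x (catch side). It swings in the extractor's x-z plane and stays where it is left; a light push at the tip moves it. It starts on.
- switch_tip (a point): Centre of the red ball, 26 mm across, at the tip of that lever, 60 mm from its pivot. The pivot lies at x 10, y 109, z 114 mm of the extractor; the lever leans 0.5 rad to either side of upright.
- catch (a joint): Sliding catch on the far (+x) ledge, in m: 0 = drawn back, clear of the bay; 0.026 = fully closed, its steel tongue 22 mm over the filter's edge. Slides along the extractor's -x with about 1.5 N of friction, stays where left, starts drawn back. The tongue, 42 mm wide, runs 12.5 to 18.5 mm above the grille, so it closes only over a filter that lies flat.
- catch_tab (a point): Centre of the catch's black upright tab, 10 mm (extractor x) by 36 mm (y) by 34 mm high: top 17 mm above this point, foot 17 mm below. Axes as the extractor's.
- filter_mid (a point): Filter cassette: flat frame, blue with white pleats, 150 (x) x 140 (y) x 10 mm, about 0.22 kg; an upright blue grip bar across the middle of its top, 14 (x) x 60 mm (y), rises 36 mm above the frame. Point: on the centre line, 23 mm above the underside. Either 140 mm edge may go under the lip. Starts flat on the bench, bar up, beside the extractor.
- tray: Red open parts tray, fixed, outside 220 (x) x 180 (y) x 45 mm high, walls and floor 4 mm. Origin: centre of its underside, on the bench. It stands on the other side of the extractor from the filter.
- adapter_mid (a point): Black mains adapter block, 66 x 34 x 40 mm, grey label on top. Stray thing lying on the grille (may be absent: None). Point at its centre, 20 mm up; x along its length, z up.
- profile_mid (a point): Offcut of aluminium slotted profile, 70 x 30 x 40 mm. Stray thing lying on the grille (may be absent: None). Point at its centre, 20 mm up; x along its length, z up.
- transformer_mid (a point): Small transformer, dark steel with copper and yellow winding, 60 x 36 x 40 mm, about 0.3 kg. Stray thing lying on the grille (may be absent: None). Point at its centre, 20 mm up; x along its length, z up.
- meter_mid (a point): Small panel meter, grey case with white dial on top, 62 x 36 x 40 mm. Stray thing lying on the grille (may be absent: None). Point at its centre, 20 mm up; x along its length, z up.
- tape: Bystander: grey tape roll lying flat, 100 mm across, 45 mm high. Not part of the job.
- jar: Bystander: amber jar, 64 mm across, 85 mm high, standing. Not part of the job.
- driver: Bystander: red-handled screwdriver, 190 mm long, lying. Not part of the job.
- thermometer: Bystander: orange and black pistol-shaped infrared thermometer, about 130 mm, lying on its side. Not part of the job.
Mind the look-alikes: they are no part of the job. What is shaped like the part that bears adapter_mid but green is not meant.

How it is judged:
On the way, in this order (a step that is already met when the one before it is completed fails the run):
1. the extractor is switched off (value of joint switch below 0.2 rad), for 0.2 s.
2. all stray things lie in the tray (x of adapter_mid in the frame of tray between -0.105 and 0.105 m and y of adapter_mid in the frame of tray between -0.085 and 0.085 m and z of each of adapter_mid, profile_mid, transformer_mid, meter_mid in the frame of tray below 0.075 m and x of profile_mid in the frame of tray between -0.105 and 0.105 m and y of profile_mid in the frame of tray between -0.085 and 0.085 m and x of transformer_mid in the frame of tray between -0.105 and 0.105 m and y of transformer_mid in the frame of tray between -0.085 and 0.085 m and x of meter_mid in the frame of tray between -0.105 and 0.105 m and y of meter_mid in the frame of tray between -0.085 and 0.085 m), for 0.2 s.
3. the filter lies flat on the grille under the lip (x of filter_mid in the frame of extractor between -0.006 and 0.006 m and y of filter_mid in the frame of extractor between -0.008 and 0.008 m and z of filter_mid in the frame of extractor between 0.099 and 0.1065 m and angle between the z axis of filter_mid and the z axis of extractor, either way round below 0.035 rad), for 0.2 s.
4. the catch is closed over the filter (all of step 3 and value of joint catch above 0.02 m), for 0.2 s.
5. the extractor is switched on (value of joint switch above 0.8 rad), for 0.2 s.
At the end, for the whole second after the job is handed in: Stray things: centres within the tray's walls, under 75 mm up. Filter at rest in its bay, within 0.035 rad of flat, 3.5 mm of resting on the grille, centred to 6 mm (x) and 8 mm (y). Catch at least 20 mm closed, switch beyond 0.8 rad (on) (all of step 2 and all of step 4 and value of joint switch above 0.8 rad and linear speed of filter below 0.02 m/s); the robot touches nothing.
It fails at once if a bystander is moved more than 40 mm or knocked over (distance of any of tape, jar, driver, thermometer from where it was at the start of the episode above 0.04 m or angle between jar's own z axis and vertical above 0.6 rad).
Of adapter, profile, transformer, meter only 2 to 4 are there at a start; the rules pass over those that are not, and their reading is None.
At some moment in a run one of adapter, profile, transformer, meter, filter may be knocked a few centimetres aside while the robot is not near it.
Once in a run the grip may slacken for a moment while it holds something.
It also fails if it takes over 210 s, if anything falls off the work surface, if the arm or the gripper's body presses on something with over 40 N, if the wrist force passes 120 N, or if a joint passes its speed limit or range.

## Working session

There is one attempt and no reset: what is moved stays moved. The work goes in short steps, Python scripts to look and compute and a tool call to move; the robot and the scene stay as the last step left them, time stands still between calls to the robot, and variables do not carry over. Pictures are saved under pics/ and viewed, on a budget of 14 in all, crops included, one or two more only if the job needs it, and the job is handed in when it is done.

Besides the shell and the picture viewer there is one more tool, called after "Request:" as name([rows], argument=value, ...), one row to a line, values as JSON. arm_command: Moves the arm, as the interface text tells. Its arguments: {"type":"object","properties":{"motion":{"type":"array","items":{"type":"array"}},"newtons":{"type":"number"}},"required":["motion"]}

```bash
mkdir -p pics; cat > h.py <<'E'
import numpy as np, cv2
from scipy.spatial.transform import Rotation as R
from station import arm
def cam(n):
    c=arm.camera_info(n); f=192/np.tan(np.radians(c['fov_y'])/2)
    K=np.array([[f,0,c['cx']],[0,f,c['cy']],[0,0,1]])
    if 'view' in c: V=np.array(c['view'])
    else:
        s=arm.get_state(); T=np.eye(4); T[:3,:3]=R.from_euler('xyz',s['ee_rot']).as_matrix(); T[:3,3]=s['eef_pos']
        V=np.linalg.inv(T@np.array(c['tool_from_camera']))
    return K,V
def ray(C,uv):
    K,V=C; W=np.linalg.inv(V); d=W[:3,:3]@np.linalg.inv(K)@np.array([uv[0],uv[1],1.]); return W[:3,3],d/np.linalg.norm(d)
def onz(C,uv,z):
    o,d=ray(C,uv); return o+d*(z-o[2])/d[2]
def tri(C1,uv1,C2,uv2):
    P=[]
    for C,uv in((C1,uv1),(C2,uv2)):
        o,d=ray(C,uv); A=np.eye(3)-np.outer(d,d); P.append((A,A@o))
    return np.linalg.solve(P[0][0]+P[1][0],P[0][1]+P[1][1])
def proj(C,p):
    q=C[0]@(C[1]@np.append(p,1))[:3]; return q[:2]/q[2]
def grab(n,name):
    C=cam(n); im=np.array(arm.grab_frame(n))[:,:,::-1].copy(); cv2.imwrite('pics/'+name+'.png',im); np.savez('pics/'+name+'.npz',K=C[0],V=C[1]); return im,C
def load(name):
    z=np.load('pics/'+name+'.npz'); return cv2.imread('pics/'+name+'.png'),(z['K'],z['V'])
E
python3 - <<'E'
from h import *
a,C=grab('top','top0'); b,D=grab('side','side0')
print(arm.get_state())
for n in('top','side','wrist'): print(arm.camera_info(n))
for n,c in(('top',C),('side',D)): print(n,np.linalg.inv(c[1])[:3,3])
w,_=grab('wrist','wrist0')
cv2.imwrite('pics/both0.png',np.hstack([cv2.resize(a,(400,300)),cv2.resize(b,(400,300))]))
E
```

```text
{'t': 0.1, 'q': array([ 1.62911084e+00,  3.59304059e-01,  1.11741697e-02, -3.14413923e-04,
       -1.22411918e+00, -2.88124904e-01]), 'qd': array([-0.00182849, -0.00226352,  0.00231345,  0.00066611,  0.00103696,
        0.0012819 ]), 'joint_efforts': array([-1.81631367e-03, -5.84157908e+01,  2.93753582e+01,  7.01550096e+00,
        1.01966097e-02, -6.09432027e-05]), 'eef_pos': array([0.15367309, 0.65686103, 0.24773286]), 'ee_rot': array([ 3.14011579e+00, -1.29439244e-04, -2.29917335e-01]), 'force': array([-0.75042649, -0.18609027, -0.31472528]), 'moment': array([ 0.0127698 ,  0.03563289, -0.02040292]), 'width': 0.08758844742669038}
{'fov_y': 48.92581797661228, 'cx': 257.34676418830145, 'cy': 193.41132310273886, 'view': array([[ 0.0133854 , -0.99962128,  0.02404422, -0.01760887],
       [-0.99252845, -0.01619928, -0.12093327,  0.57221551],
       [ 0.12127697, -0.02224583, -0.9923694 ,  1.22938013],
       [ 0.        ,  0.        ,  0.        ,  1.        ]])}
{'fov_y': 47.9244285097233, 'cx': 255.1332312972638, 'cy': 190.40438616509476, 'view': array([[-0.95767869, -0.28739747,  0.01594425,  0.52377362],
       [-0.21790709,  0.68770003, -0.69252089,  0.19038297],
       [ 0.18806389, -0.66668686, -0.72122161,  0.97326907],
       [ 0.        ,  0.        ,  0.        ,  1.        ]])}
{'fov_y': 65.3246417671945, 'cx': 256.57468442516836, 'cy': 188.8270646956021, 'tool_from_camera': array([[-2.29504675e-04, -9.61036619e-01, -2.76420992e-01,
         7.36624683e-02],
       [ 9.99999962e-01, -1.77966612e-04, -2.11533264e-04,
         7.98593283e-04],
       [ 1.54097506e-04, -2.76421030e-01,  9.61036623e-01,
        -1.36366743e-01],
       [ 0.00000000e+00,  0.00000000e+00,  0.00000000e+00,
         1.00000000e+00]])}
top [0.41908038 0.01901585 1.2896225 ]
side [0.36005587 0.66847054 0.82543569]
```

View pics/top0.png

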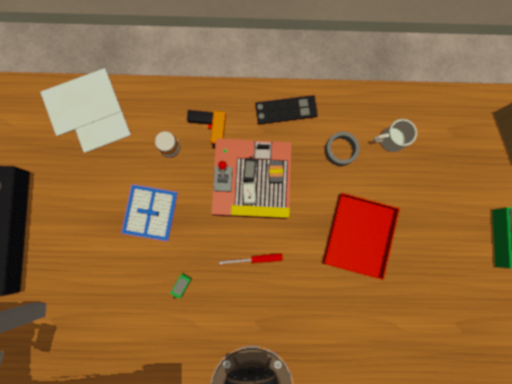

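View pics/side0.png

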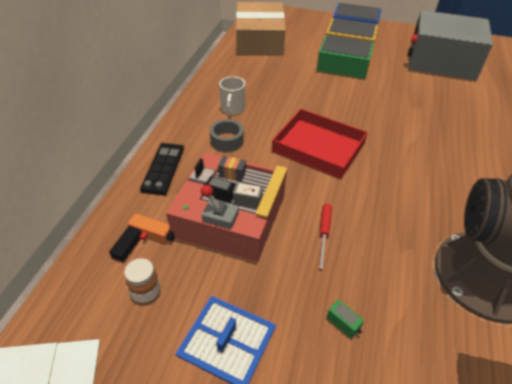

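The top view shows the extractor at about (252,178) with the switch ball at (222,165). The filter is at (149,213), the tray at (361,236), and the driver at (250,259). The green adapter look-alike is at (181,286). The strays on the grille are around (248,172), (250,192) and (275,172). Next I'll enlarge the grille and measure roughly.

```bash
python3 - <<'E'
from h import *
a,C=load('top0'); b,D=load('side0')
def blob(im,lo,hi,roi=None):
    hsv=cv2.cvtColor(im,cv2.COLOR_BGR2HSV); m=cv2.inRange(hsv,lo,hi)
    if roi: z=np.zeros_like(m); x0,y0,x1,y1=roi; z[y0:y1,x0:x1]=m[y0:y1,x0:x1]; m=z
    c=max(cv2.findContours(m,0,2)[0],key=cv2.contourArea); return c,cv2.contourArea(c),cv2.minAreaRect(c)
for nm,lo,hi,roi,z in(('lip',(24,150,120),(34,255,255),(200,130,310,230),.105),('filter',(105,120,80),(125,255,255),(110,170,190,250),.01),('tray',(0,200,100),(5,255,255),(310,180,410,290),.045)):
    c,A,r=blob(a,lo,hi,roi); print(nm,A,r); bx=cv2.boxPoints(r); print(np.round([onz(C,p,z) for p in bx],3), onz(C,r[0],z).round(3))
crop=np.hstack([cv2.resize(a[130:225,200:305],(420,380),interpolation=2),cv2.resize(b[145:265,160:300],(380,326),interpolation=2)[:380].copy() if 0 else cv2.resize(b[145:265,160:300],(380,380),interpolation=2)])
cv2.imwrite('pics/crop0.png',crop)
E
```

```text
lip 526.5 ((260.00994873046875, 210.8004913330078), (58.3271369934082, 10.686650276184082), 2.862405300140381)
[[ 0.502  0.067  0.105]
 [ 0.533  0.066  0.105]
 [ 0.527 -0.099  0.105]
 [ 0.497 -0.097  0.105]] [ 0.515 -0.016  0.105]
filter 2091.5 ((149.11546325683594, 212.33026123046875), (46.214683532714844, 48.18560028076172), 9.7824068069458)
[[0.452 0.394 0.01 ]
 [0.596 0.377 0.01 ]
 [0.574 0.238 0.01 ]
 [0.43  0.257 0.01 ]] [0.513 0.316 0.01 ]
tray 4233.0 ((361.0740966796875, 235.6514434814453), (61.327667236328125, 72.81175994873047), 13.736268043518066)
[[ 0.367 -0.203  0.045]
 [ 0.576 -0.256  0.045]
 [ 0.536 -0.434  0.045]
 [ 0.327 -0.377  0.045]] [ 0.451 -0.317  0.045]
```

View pics/crop0.png

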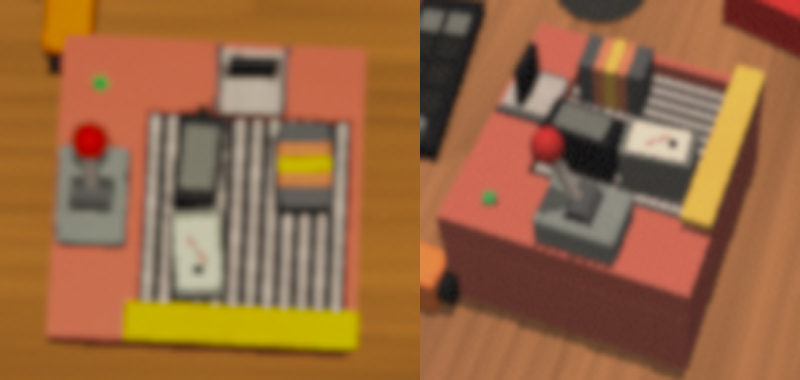

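Three strays: adapter (black with grey label, crop (200,160)), meter (white dial, (197,250)) and transformer (copper and yellow, (305,165)). There is no profile. The green block at top-view (181,286) is the look-alike and stays put. Next, the wrist camera goes over the extractor.

```bash
cat >> h.py <<'E'
def plan(pos,rpy,N=None,cur=None,step=32):
    """equal rows (tool shift mm, turn deg) from the pose as it stands (or cur=(pos,rpy)) to pos,rpy"""
    if cur is None: s=arm.get_state(); cur=(s['eef_pos'],s['ee_rot'])
    R0=R.from_euler('xyz',cur[1]); w=(R0.inv()*R.from_euler('xyz',rpy)).as_rotvec(degrees=True)
    dp=np.array(pos)-cur[0]
    N=N or max(1,int(np.ceil(max(np.linalg.norm(dp)*1000/step,np.linalg.norm(w)/6))))
    S=sum((R0*R.from_rotvec(w*k/N,degrees=True)).as_matrix() for k in range(N))
    print(N,'rows of',(np.linalg.solve(S,dp)*1000).round(2).tolist(),(w/N).round(3).tolist())
P=np.pi
E
python3 - <<'E'
from h import *
plan([.50,.02,.37],[P,0,-.03],20)
E
```

```text
20 rows of [21.48, 29.28, -6.09] [0.004, -0.0, -0.573]
```

Request:
arm_command([
  [[21.5,29.3,-6.1],[0,0,-0.57],1],
  [[21.5,29.3,-6.1],[0,0,-0.57],1],
  [[21.5,29.3,-6.1],[0,0,-0.57],1],
  [[21.5,29.3,-6.1],[0,0,-0.57],1],
  [[21.5,29.3,-6.1],[0,0,-0.57],1],
  [[21.5,29.3,-6.1],[0,0,-0.57],1],
  [[21.5,29.3,-6.1],[0,0,-0.57],1],
  [[21.5,29.3,-6.1],[0,0,-0.57],1],
  [[21.5,29.3,-6.1],[0,0,-0.57],1],
  [[21.5,29.3,-6.1],[0,0,-0.57],1],
  [[21.5,29.3,-6.1],[0,0,-0.57],1],
  [[21.5,29.3,-6.1],[0,0,-0.57],1],
  [[21.5,29.3,-6.1],[0,0,-0.57],1],
  [[21.5,29.3,-6.1],[0,0,-0.57],1],
  [[21.5,29.3,-6.1],[0,0,-0.57],1],
  [[21.5,29.3,-6.1],[0,0,-0.57],1],
  [[21.5,29.3,-6.1],[0,0,-0.57],1],
  [[21.5,29.3,-6.1],[0,0,-0.57],1],
  [[21.5,29.3,-6.1],[0,0,-0.57],1],
  [[21.5,29.3,-6.1],[0,0,-0.57],1],
])

```text
t: 1.82
eef_pos: [0.5007, 0.0178, 0.3709]
ee_rot: [-3.141, -0.0, -0.03]
force: [0.9, 0.2, 0.5]
width: 0.0871
```

Request:
arm_command([
  [[0,0,0],[0,0,0],0],
  [[0,0,0],[0,0,0],0],
  [[0,0,0],[0,0,0],0],
  [[0,0,0],[0,0,0],0],
])

```text
t: 2.15
eef_pos: [0.4997, 0.0202, 0.3703]
ee_rot: [-3.142, 0.0, -0.03]
force: [0.4, 0.7, -0.1]
width: 0.0662
```

```bash
python3 - <<'E'
from h import *
w,C=grab('wrist','w1'); print(arm.get_state()['eef_pos'],arm.get_state()['ee_rot'])
cv2.imwrite('pics/w1v.png',cv2.resize(w,(800,600),interpolation=2))
E
```

```text
[0.4997129  0.02040692 0.37046109] [-3.14147774e+00  1.92672574e-04 -2.95433438e-02]
```

View pics/w1v.png

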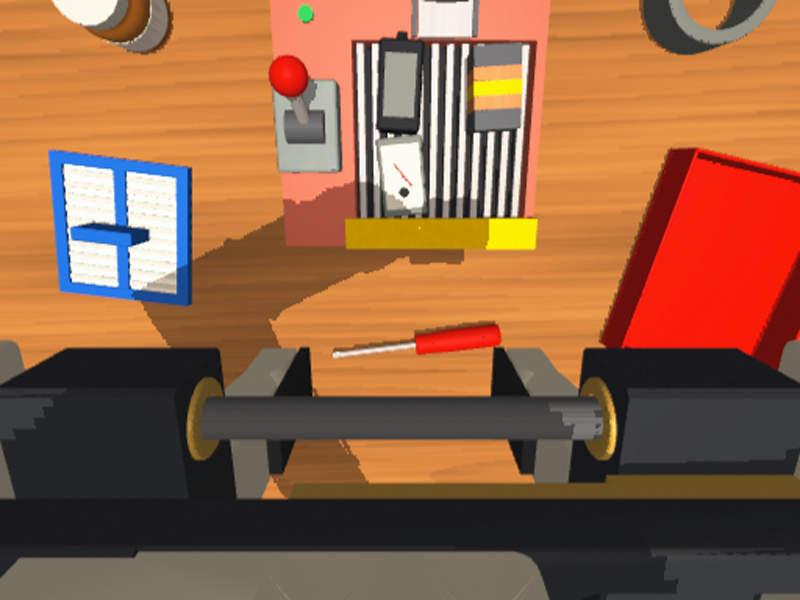

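The wrist view shows the ball at (288,76), the adapter (402,85), meter (402,175), transformer (497,87), lip (440,233) and filter (122,228). I'll take a second wrist position for parallax and to bring the catch into view.

Request:
arm_command([
  [[-30,0,0],[0,0,0],0],
  [[-30,0,0],[0,0,0],0],
  [[-20,0,0],[0,0,0],0],
  [[0,0,0],[0,0,0],0],
  [[0,0,0],[0,0,0],0],
  [[0,0,0],[0,0,0],0],
])

```text
t: 2.7
eef_pos: [0.4202, 0.0229, 0.3709]
ee_rot: [-3.141, -0.001, -0.029]
force: [0.1, 0.4, 0.2]
width: 0.0226
```

```bash
python3 - <<'E'
from h import *
w,C=grab('wrist','w2'); print(arm.get_state()['eef_pos'],arm.get_state()['ee_rot'])
cv2.imwrite('pics/w2v.png',cv2.resize(w,(800,600),interpolation=2))
E
```

```text
[0.42048378 0.02275987 0.37066684] [-3.14139793e+00 -3.88691559e-04 -2.94131503e-02]
```

View pics/w2v.png

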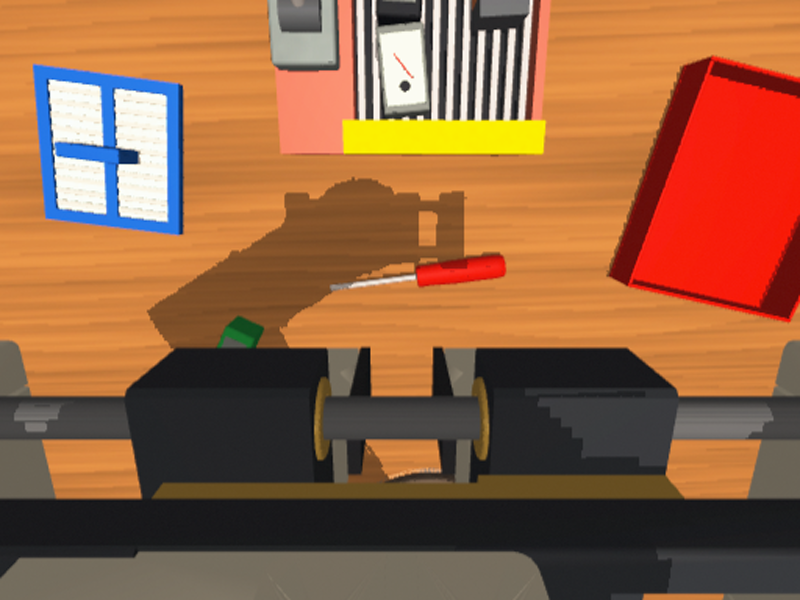

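That was the wrong direction: the far side left the view. This picture still gives the lip (344..545,120..153), filter and tray. I'll move forward instead.

Request:
arm_command([
  [[30,0,0],[0,0,0],0],
  [[35,0,0],[0,0,0],0],
  [[35,0,0],[0,0,0],0],
  [[30,0,0],[0,0,0],0],
  [[20,0,0],[0,0,0],0],
  [[0,0,0],[0,0,0],0],
  [[0,0,0],[0,0,0],0],
  [[0,0,0],[0,0,0],0],
])

```text
t: 3.42
eef_pos: [0.5704, 0.0175, 0.3696]
ee_rot: [3.141, 0.002, -0.031]
force: [0.8, -0.5, -0.1]
width: 0.0004
```

```bash
python3 - <<'E'
from h import *
w,C=grab('wrist','w3'); print(arm.get_state()['eef_pos'],arm.get_state()['ee_rot'])
cv2.imwrite('pics/w3v.png',cv2.resize(w,(800,600),interpolation=2))
E
```

```text
[0.57001462 0.01747932 0.3701909 ] [ 3.14126069e+00  7.75395993e-04 -3.08589385e-02]
```

View pics/w3v.png

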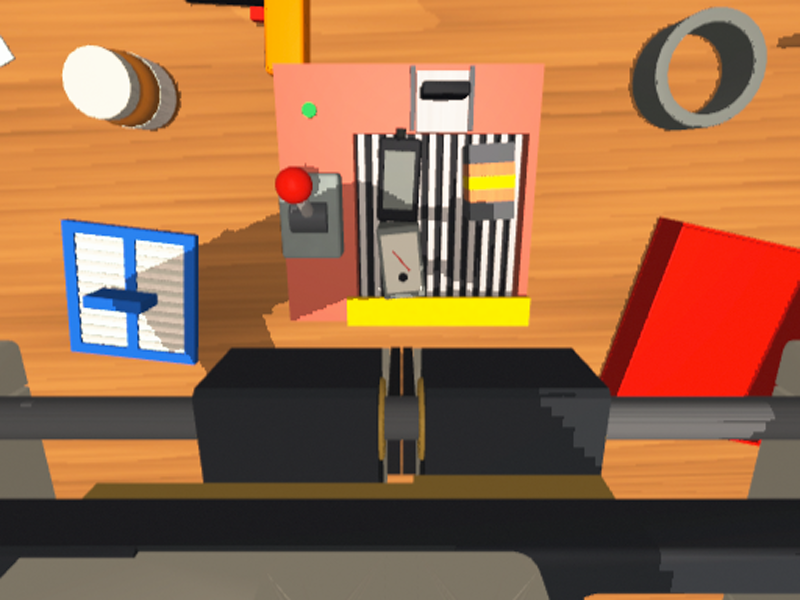

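The view shows the ball at (293,185), adapter (400,180), meter (402,258), transformer (492,181), catch tab (446,91), lip (438,311), filter (130,292) and tray on the right. Next I'll measure these from w1 and w3.

```bash
cat >> h.py <<'E'
def mask(im,lo,hi,roi):
    m=cv2.inRange(cv2.cvtColor(im,cv2.COLOR_BGR2HSV),lo,hi); z=np.zeros_like(m); x0,y0,x1,y1=[int(v/1.5625) for v in roi]; z[y0:y1,x0:x1]=m[y0:y1,x0:x1]
    n,l,s,c=cv2.connectedComponentsWithStats(z); k=1+np.argmax(s[1:,4]); return (l==k).astype(np.uint8),c[k],s[k,4]
def V(u,v): return ((u+.5)/1.5625-.5,(v+.5)/1.5625-.5)
def rect(m,C,z):
    c=max(cv2.findContours(m,0,1)[0],key=cv2.contourArea)[:,0,:]
    p=np.array([onz(C,q,z)[:2] for q in c],np.float32)*1000
    r=cv2.minAreaRect(p); return np.round(r[0],1),np.round(r[1],1),round(r[2],2)
E
python3 - <<'E'
from h import *
a,A=load('w1'); c,B=load('w3'); d,D=load('w2'); t,T=load('top0')
h=cv2.inRange(cv2.cvtColor(c,cv2.COLOR_BGR2HSV),(0,60,60),(8,175,255)); z=np.zeros_like(h); z[35:212,165:352]=h[35:212,165:352]
n,l,s,_=cv2.connectedComponentsWithStats(z); k=1+np.argmax(s[1:,4]); m=(l==k).astype(np.uint8); print('housing',s[k],rect(m,B,.092))
r=[]
for im,C,roi in((a,A,(260,50,320,105)),(c,B,(265,160,325,210))):
    m,q,n=mask(im,(0,190,90),(5,255,255),roi); r.append(q); print(q,n)
print('ball',tri(A,r[0],B,r[1]))
for nm,lo,hi,ra,rc in(('band',(24,200,120),(34,255,255),(465,75,530,100),(460,165,525,200)),('adlabel',(0,0,70),(180,60,190),(384,50,420,122),(384,145,416,212)),):
    m1,q1,n1=mask(a,lo,hi,ra); m2,q2,n2=mask(c,lo,hi,rc); print(nm,q1,n1,q2,n2,tri(A,q1,B,q2),rect(m2,B,.12),rect(m1,A,.12))
print('lip',[x.round(4) for x in [tri(D,V(344,120),B,V(347,297)),tri(D,V(545,120),B,V(529,297)),tri(D,V(544,153),B,V(529,326)),tri(D,V(344,153),B,V(347,326))]])
for nm,u,v in(('meter dot',(404,192),(403,277)),('meter TL',(377,141),(379,229)),('meter TR',(417,136),(419,222)),('meter BL',(389,214),(385,294)),('meterBR',(424,210),(424,290)),
 ('ad TL',(382,40),(385,138)),('adBL',(379,129),(378,218)),('adBR',(417,132),(415,220)),('trTL',(474,45),(468,143)),('trTR',(522,43),(515,144)),('trBL',(472,130),(468,218)),('trBR',(519,131),(513,219))): print(nm,tri(A,V(*u),B,V(*v)).round(4))
for nm,pt in(('catchtabL',(421,83)),('catchtabR',(470,83))): print(nm,onz(B,V(*pt),.127))
for nm,im,C,roi in(('f1',a,A,(40,140,200,310)),('f2',d,D,(25,60,190,240)),('f3',c,B,(55,215,205,370))):
    m=cv2.inRange(cv2.cvtColor(im,cv2.COLOR_BGR2HSV),(104,150,60),(125,255,255)); z=np.zeros_like(m);x0,y0,x1,y1=[int(v/1.5625) for v in roi]; z[y0:y1,x0:x1]=m[y0:y1,x0:x1]; print(nm,rect(z,C,.01))
E
```

```text
housing [  175    41   173   164 10365] (array([609.5,  10. ]), array([218.8, 216.8]), 88.19)
[184.19391635  48.15209125] 526
[187.5638051  117.99767981] 431
ball [0.62971709 0.09080039 0.16796271]
band [318.01123596  55.51685393] 267 [314.2293578  116.25229358] 218 [ 0.62482498 -0.05725131  0.12012294] (array([624.8, -57.5]), array([ 9.3, 36.4]), 2.51) (array([624.8, -57.3]), array([ 9.9, 35.8]), 1.8)
adlabel [255.55629139  53.77704194] 906 [254.94179894 114.32407407] 756 [0.62939738 0.01696674 0.11732903] (array([628.9,  16.9]), array([25.1, 45.2]), 87.59) (array([628.4,  17.1]), array([25.3, 46.9]), 85.31)
lip [array([0.5272, 0.0664, 0.102 ]), array([ 0.5224, -0.0968,  0.1031]), array([ 0.4967, -0.0962,  0.1083]), array([0.5014, 0.0674, 0.1072])]
meter dot [0.5488 0.0159 0.1209]
meter TL [0.5889 0.0356 0.1123]
meter TR [0.5922 0.0023 0.1012]
meter BL [0.5302 0.0307 0.107 ]
meterBR [ 0.5323 -0.0015  0.1045]
ad TL [0.6612 0.028  0.1134]
adBL [0.598  0.0348 0.1116]
adBR [0.5949 0.0042 0.1084]
trTL [ 0.6552 -0.0395  0.1155]
trTR [ 0.6531 -0.0734  0.127 ]
trBL [ 0.5951 -0.0404  0.1077]
trBR [ 0.5932 -0.0782  0.1084]
catchtabL [ 0.69858682 -0.00201726  0.127     ]
catchtabR [ 0.69744425 -0.03850266  0.127     ]
f1 (array([510.1, 316.1]), array([141.8, 149. ]), 81.13)
f2 (array([509.7, 315.5]), array([143. , 148.5]), 81.15)
f3 (array([510.6, 315.5]), array([142.9, 150.1]), 81.2)
```

```bash
cat >> h.py <<'E'
EX=np.array([.5881,-.0168,0]); EY=-.0316
def ext(x,y,z): return EX+R.from_euler('z',EY).apply([x/1000,y/1000,z/1000])
def inext(p): return R.from_euler('z',-EY).apply(np.array(p)-EX)*1000
E
python3 - <<'E'
from h import *
p=[P,0,EY]
plan(ext(75,109,220),p); plan(ext(75,109,172),p,3,(ext(75,109,220),p)); plan(ext(6,109,172),p,None,(ext(75,109,172),p),12)
E
```

```text
7 rows of [13.47, -10.76, 21.45] [0.003, 0.006, 0.006]
3 rows of [0.0, -0.0, 16.0] [0.0, 0.0, 0.0]
6 rows of [-11.5, -0.0, -0.0] [0.0, 0.0, 0.0]
```

Request:
arm_command([
  [[13.5,-10.8,21.4],[0,0,0],0],
  [[13.5,-10.8,21.4],[0,0,0],0],
  [[13.5,-10.8,21.4],[0,0,0],0],
  [[13.5,-10.8,21.4],[0,0,0],0],
  [[13.5,-10.8,21.4],[0,0,0],0],
  [[13.5,-10.8,21.4],[0,0,0],0],
  [[13.5,-10.8,21.4],[0,0,0],0],
  [[0,0,16],[0,0,0],0],
  [[0,0,16],[0,0,0],0],
  [[0,0,16],[0,0,0],0],
  [[0,0,0],[0,0,0],0],
  [[-11.5,0,0],[0,0,0],0],
  [[-11.5,0,0],[0,0,0],0],
  [[-11.5,0,0],[0,0,0],0],
  [[-11.5,0,0],[0,0,0],0],
  [[-11.5,0,0],[0,0,0],0],
  [[-11.5,0,0],[0,0,0],0],
  [[0,0,0],[0,0,0],0],
  [[0,0,0],[0,0,0],0],
])

```text
t: 5.05
eef_pos: [0.5982, 0.0926, 0.1747]
ee_rot: [-3.141, -0.002, -0.03]
force: [-0.2, -0.2, -0.4]
width: 0.0004
```

Request:
arm_command([
  [[20,0,0],[0,0,0],0],
  [[0,0,-30],[0,0,0],0.6],
  [[0,0,-40],[0,0,0],0.6],
  [[0,0,-40],[0,0,0],0.6],
  [[0,0,-30],[0,0,0],0.6],
  [[0,0,0],[0,0,0],0.6],
  [[0,0,0],[0,0,0],0.6],
])

```text
t: 5.63
eef_pos: [0.6192, 0.0919, 0.3158]
ee_rot: [-3.14, -0.004, -0.031]
force: [0.0, -0.2, -0.8]
width: 0.0348
```

```bash
python3 - <<'E'
from h import *
s=arm.get_state(); print(s['eef_pos'],s['ee_rot'],s['width'])
w,C=grab('wrist','w4'); t,T=grab('side','s4'); 
m,q,n=mask(w,(0,190,90),(5,255,255),(200,100,420,420)); m2,q2,n2=mask(t,(0,170,90),(5,255,255),(290,270,390,340)); print(q,n,q2,n2); p=tri(C,q,T,q2); print(p,inext(p), 'expect off (-18.8,109,167)', proj(C,ext(-18.8,109,166.7)),proj(T,ext(-18.8,109,166.7)))
E
```

```text
[0.61918465 0.09187595 0.31576186] [-3.13956662 -0.00442687 -0.03085492] 0.03475652724790201
[256.54211663 225.57019438] 463 [231.13265306 196.40816327] 98
[0.57346737 0.09329364 0.1693331 ] [-18.10370296 109.57636248 169.33309981] expect off (-18.8,109,167) [256.90962293 224.95490149] [231.71215137 197.08912248]
```

The switch reads off (ball at local (-18,110)). Next, check the strays in the w4 frame before reaching for them.

```bash
cat >> h.py <<'E'
def around(C,p,r):
    u=proj(C,p)*1.5625; return [max(0,u[0]-r),max(0,u[1]-r),u[0]+r,u[1]+r]
E
python3 - <<'E'
from h import *
w,C=load('w4')
for nm,lo,hi,p,r in(('band',(24,200,120),(34,255,255),[.625,-.0573,.12],45),('adlabel',(0,0,70),(180,60,200),[.629,.017,.12],48)):
    m,q,n=mask(w,lo,hi,around(C,p,r)); print(nm,q,proj(C,p),n,onz(C,q,.12),rect(m,C,.12))
# meter from w3 corners at z=.12
c,B=load('w3'); q=np.array([onz(B,V(*u),.12)[:2] for u in((379,229),(419,222),(424,290),(385,294))])*1000; print(q.round(1),q.mean(0)); print(proj(C,[.561,.017,.12]))
cv2.imwrite('pics/w4v.png',cv2.resize(w,(800,600),interpolation=2))
E
```

```text
band [389.075      162.21428571] [388.97095621 161.8939937 ] 280 [ 0.62463035 -0.05744928  0.12      ] (array([624.6, -57.8]), array([ 9.6, 36.9]), 1.33)
adlabel [323.11724915 160.46899662] [322.83854293 160.38186591] 887 [0.62889125 0.01668446 0.12      ] (array([628.3,  16.8]), array([24.7, 45.8]), 85.18)
[[589.9  34.5]
 [594.6   1.4]
 [536.6  -1.7]
 [534.1  31.8]] [563.80163671  16.48287689]
[321.16851233 217.07712535]
```

View pics/w4v.png

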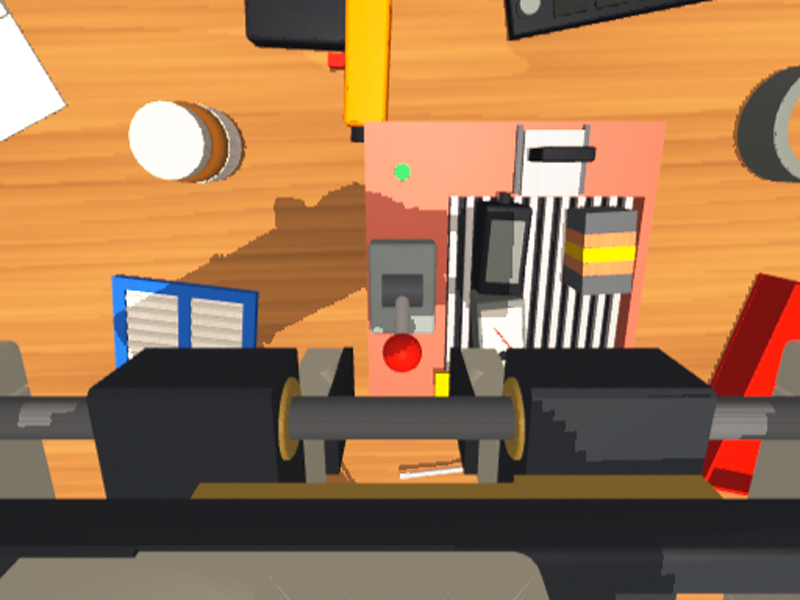

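```bash
cat >> h.py <<'E'
TR=np.array([.451,-.317,0]); TY=-.235
def tray(x,y,z): return TR+R.from_euler('z',TY).apply([x/1000,y/1000,z/1000])
E
python3 - <<'E'
from h import *
g=np.array([.633,.0165,.118]); u=g.copy(); u[2]=.2
plan(u,[P,0,-.07]); plan(g,[P,0,-.07],None,(u,[P,0,-.07]),22)
E
```

```text
5 rows of [3.74, 14.86, 22.47] [-0.001, 0.01, 0.447]
4 rows of [0.0, -0.0, 20.5] [0.0, 0.0, 0.0]
```

Request:
arm_command([
  [[3.7,14.9,22.5],[0,0,0.45],0.57],
  [[3.7,14.9,22.5],[0,0,0.45],0.57],
  [[3.7,14.9,22.5],[0,0,0.45],0.57],
  [[3.7,14.9,22.5],[0,0,0.45],0.57],
  [[3.7,14.9,22.5],[0,0,0.45],0.57],
  [[0,0,0],[0,0,0],0.57],
  [[0,0,20.5],[0,0,0],0.57],
  [[0,0,20.5],[0,0,0],0.57],
  [[0,0,20.5],[0,0,0],0.57],
  [[0,0,20.5],[0,0,0],0.57],
  [[0,0,0],[0,0,0],0.57],
  [[0,0,0],[0,0,0],0.2],
  [[0,0,0],[0,0,0],0.2],
  [[0,0,0],[0,0,0],0.2],
  [[0,0,0],[0,0,0],0.2],
  [[0,0,0],[0,0,0],0.2],
], newtons=25)

```text
t: 7.07
eef_pos: [0.6339, 0.0167, 0.1199]
ee_rot: [-3.141, -0.003, -0.07]
force: [-0.4, 1.8, 4.3]
width: 0.0338
```

```bash
python3 - <<'E'
from h import *
s=arm.get_state(); c=(s['eef_pos'],s['ee_rot']); print(c,s['width'],s['force'])
u=c[0]+[0,0,.1]
y=[P,0,TY]
a=tray(-55+4,35,150); plan(a,y,None,(u,c[1])); g=a.copy(); g[2]=.118-.08+.004+.003; print(a,g); plan(g,y,None,(a,y),22)
E
```

```text
(array([0.63394884, 0.01670743, 0.11985037]), array([-3.14077316e+00, -2.61293296e-03, -6.97259788e-02])) 0.03379573306303529 [-0.43377021  1.84110093  4.32938652]
12 rows of [-15.05, 26.47, 5.79] [-0.005, -0.012, 0.789]
[ 0.40955127 -0.27108701  0.15      ] [ 0.40955127 -0.27108701  0.045     ]
5 rows of [-0.0, -0.0, 21.0] [0.0, 0.0, 0.0]
```

Request:
arm_command([
  [[0,0,-20],[0,0,0],0.2],
  [[0,0,-25],[0,0,0],0.2],
  [[0,0,-28],[0,0,0],0.2],
  [[0,0,-27],[0,0,0],0.2],
  [[-15,26.5,5.8],[0,0,0.79],0.2],
  [[-15,26.5,5.8],[0,0,0.79],0.2],
  [[-15,26.5,5.8],[0,0,0.79],0.2],
  [[-15,26.5,5.8],[0,0,0.79],0.2],
  [[-15,26.5,5.8],[0,0,0.79],0.2],
  [[-15,26.5,5.8],[0,0,0.79],0.2],
  [[-15,26.5,5.8],[0,0,0.79],0.2],
  [[-15,26.5,5.8],[0,0,0.79],0.2],
  [[-15,26.5,5.8],[0,0,0.79],0.2],
  [[-15,26.5,5.8],[0,0,0.79],0.2],
  [[-15,26.5,5.8],[0,0,0.79],0.2],
  [[-15,26.5,5.8],[0,0,0.79],0.2],
  [[0,0,0],[0,0,0],0.2],
  [[0,0,0],[0,0,0],0.2],
], newtons=40)

```text
t: 8.57
eef_pos: [0.4076, -0.2726, 0.1487]
ee_rot: [-3.141, 0.0, -0.238]
force: [1.4, 0.3, -0.8]
width: 0.0336
```

```bash
python3 - <<'E'
from h import *
s=arm.get_state(); print(s['eef_pos'],s['ee_rot'],s['width'],s['force'])
w,C=grab('wrist','w5'); cv2.imwrite('pics/w5v.png',cv2.resize(w,(800,600),interpolation=2))
plan([.40955,-.271,.045],[P,0,TY],5)
E
```

```text
[ 0.40758901 -0.27261395  0.14874864] [-3.14145667e+00  2.62470306e-04 -2.38346733e-01] 0.0336338571582726 [ 1.4332104   0.30920487 -0.79141403]
5 rows of [0.1, -0.27, 20.81] [-0.0, -0.008, -0.022]
```

View pics/w5v.png

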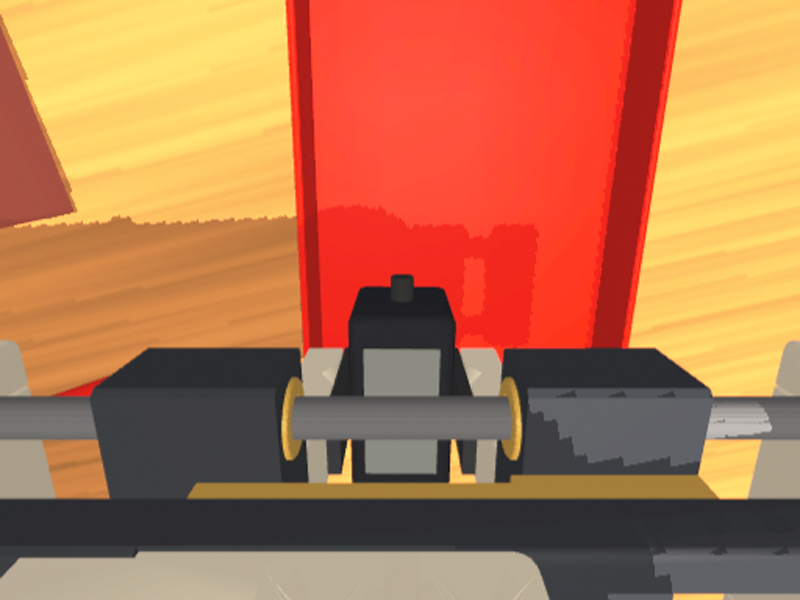

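The adapter is held over the tray: rims at the left (290..303) and right (625..680). A quick check of the rim positions against my tray frame comes first.

```bash
python3 - <<'E'
from h import *
w,C=load('w5')
for u in((288,0),(298,230),(303,348),(680,0),(629,348)):
    p=onz(C,V(*u),.045); print(u,p.round(4),(R.from_euler('z',-TY).apply(p-TR)*1000).round(1))
c,B=load('w3'); d,D=load('w2')
for nm,A,u in(('w2 farleft',D,(712,56)),('w2 nearleft outer',D,(608,277)),('w2 near right',D,(790,321)),('w3 farleft',B,(659,218))):
    p=onz(A,V(*u),.045); print(nm,p.round(4),(R.from_euler('z',-TY).apply(p-TR)*1000).round(1))
E
```

```text
(288, 0) [ 0.5589 -0.2575  0.045 ] [91.1 82.9 45. ]
(298, 230) [ 0.4583 -0.2312  0.045 ] [-12.9  85.1  45. ]
(303, 348) [ 0.3953 -0.2146  0.045 ] [-78.   86.6  45. ]
(680, 0) [ 0.517  -0.4296  0.045 ] [ 90.4 -94.1  45. ]
(629, 348) [ 0.3528 -0.3894  0.045 ] [-78.7 -93.3  45. ]
w2 farleft [ 0.5761 -0.2606  0.045 ] [108.5  84.   45. ]
w2 nearleft outer [ 0.3745 -0.1863  0.045 ] [-104.8  109.3   45. ]
w2 near right [ 0.3216 -0.3805  0.045 ] [-111.   -91.8   45. ]
w3 farleft [ 0.5815 -0.236   0.045 ] [108.1 109.1  45. ]
```

Request:
arm_command([
  [[0,0.5,20.8],[0,0,0],0.2],
  [[0,0.5,20.8],[0,0,0],0.2],
  [[0,0.5,20.8],[0,0,0],0.2],
  [[0,0.5,20.8],[0,0,0],0.2],
  [[0,0.5,19],[0,0,0],0.2],
  [[0,0,0],[0,0,0],0.2],
  [[0,0,0],[0,0,0],0.2],
  [[0,0,0],[0,0,0],0.52],
  [[0,0,0],[0,0,0],0.52],
  [[0,0,0],[0,0,0],0.52],
  [[0,0,-30],[0,0,0],0.52],
  [[0,0,-35],[0,0,0],0.52],
  [[0,0,-35],[0,0,0],0.52],
  [[0,0,-35],[0,0,0],0.57],
  [[0,0,-35],[0,0,0],0.57],
])

```text
t: 9.87
eef_pos: [0.408, -0.2741, 0.2193]
ee_rot: [-3.142, -0.002, -0.236]
force: [2.0, 0.1, -0.2]
width: 0.0492
```

```bash
sed -i 's/^TR=.*/TR=np.array([.449,-.3207,0]); TY=-.24/' h.py; python3 - <<'E'
from h import *
s=arm.get_state(); print(s['eef_pos'],s['ee_rot'],s['width'],s['force'])
y=[P,0,.03]; a=np.array([.625,-.057,.23]); plan(a,y,None,None,30)
E
```

```text
[ 0.40800722 -0.27414611  0.2193462 ] [-3.14158320e+00 -1.79952041e-03 -2.35564120e-01] 0.04917778493316618 [ 1.99798772  0.06614894 -0.20556944]
11 rows of [17.39, -21.93, -0.95] [0.001, -0.009, -1.383]
```

Request:
arm_command([
  [[17.4,-21.9,-6],[0,0,-1.38],0.57],
  [[17.4,-21.9,-6],[0,0,-1.38],0.57],
  [[17.4,-21.9,-1],[0,0,-1.38],0.57],
  [[17.4,-21.9,-1],[0,0,-1.38],0.57],
  [[17.4,-21.9,-1],[0,0,-1.38],0.57],
  [[17.4,-21.9,-1],[0,0,-1.38],0.57],
  [[17.4,-21.9,-1],[0,0,-1.38],0.57],
  [[17.4,-21.9,-1],[0,0,-1.38],0.57],
  [[17.4,-21.9,-1],[0,0,-1.38],0.57],
  [[3,-21.9,-1],[0,0,-1.38],0.57],
  [[0,-18,-1],[0,0,-1.38],0.57],
  [[0,0,0],[0,0,0],0.57],
  [[0,0,0],[0,0,0],0.57],
])

```text
t: 10.95
eef_pos: [0.5938, -0.0604, 0.2383]
ee_rot: [-3.141, -0.001, 0.031]
force: [0.2, -0.0, 0.2]
width: 0.0502
```

```bash
python3 - <<'E'
from h import *
s=arm.get_state(); print(s['eef_pos'],s['ee_rot'],s['width'],s['force'])
w,C=grab('wrist','w6'); cv2.imwrite('pics/w6v.png',cv2.resize(w,(800,600),interpolation=2))
m,q,n=mask(w,(24,180,90),(34,255,255),around(C,[.625,-.057,.12],70)); p=onz(C,q,.12); print(q,n,p,rect(m,C,.12))
for yw in (0,.03): plan([p[0],p[1],.2],[P,0,yw]); 
E
```

```text
[ 0.59380255 -0.06040619  0.23827816] [-3.14141860e+00 -1.01807546e-03  3.08425751e-02] 0.05022532383594394 [ 0.15013892 -0.00342179  0.20165438]
[253.95104895 154.48951049] 429 [ 0.62470447 -0.05766942  0.12      ] (array([624.7, -57.7]), array([ 7.8, 36.1]), 1.76)
2 rows of [15.54, -1.36, 19.11] [-0.003, -0.026, 0.854]
2 rows of [15.55, -1.24, 19.11] [-0.003, -0.026, -0.005]
```

View pics/w6v.png

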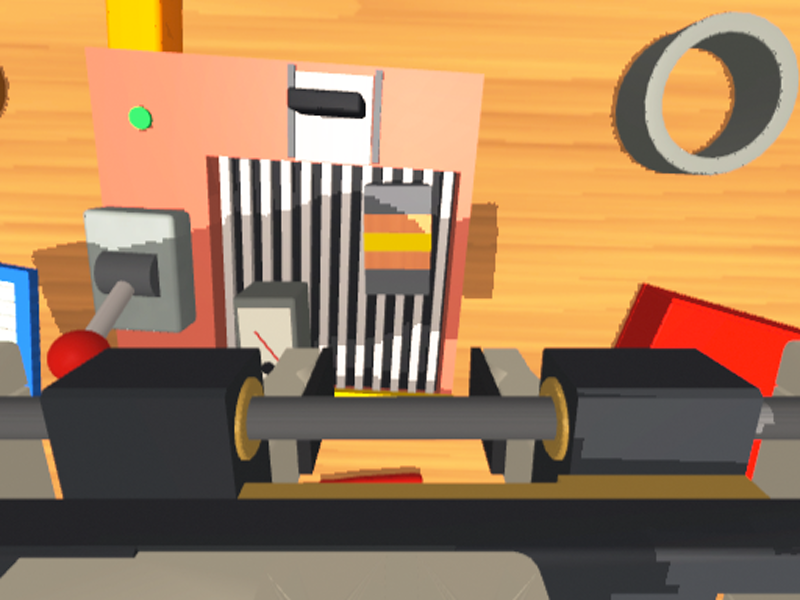

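The transformer is unmoved at (398,240) and square to the tool; the adapter is gone from the grille.

Request:
arm_command([
  [[15.5,-1.3,19.1],[0,0,0],0.57],
  [[15.5,-1.3,19.1],[0,0,0],0.57],
  [[0,0,20.5],[0,0,0],0.57],
  [[0,0,20.5],[0,0,0],0.57],
  [[0,0,20.5],[0,0,0],0.57],
  [[0,0,20.5],[0,0,0],0.57],
  [[0,0,0],[0,0,0],0.57],
  [[0,0,0],[0,0,0],0.2],
  [[0,0,0],[0,0,0],0.2],
  [[0,0,0],[0,0,0],0.2],
  [[0,0,0],[0,0,0],0.2],
  [[0,0,-20],[0,0,0],0.2],
  [[0,0,-25],[0,0,0],0.2],
  [[0,0,-28],[0,0,0],0.2],
  [[0,0,-27],[0,0,0],0.2],
  [[0,0,0],[0,0,0],0.2],
])

```text
t: 12.33
eef_pos: [0.6272, -0.0578, 0.2237]
ee_rot: [3.142, -0.009, 0.03]
force: [1.7, 0.4, -0.6]
width: 0.036
```

```bash
python3 - <<'E'
from h import *
s=arm.get_state(); print(s['eef_pos'],s['ee_rot'],s['width'],s['force'])
y=[P,0,TY]; a=tray(-55,-37,140); print(a); plan(a,y)
E
```

```text
[ 0.62720068 -0.0578194   0.22365227] [ 3.1415641  -0.00888305  0.03009276] 0.035954029857483735 [ 1.66926608  0.3659608  -0.58059195]
[ 0.38678141 -0.34356586  0.14      ]
12 rows of [-17.81, 25.66, 6.88] [-0.006, -0.042, 1.29]
```

Request:
arm_command([
  [[-17.8,25.7,6.9],[0,0,1.29],0.2],
  [[-17.8,25.7,6.9],[0,0,1.29],0.2],
  [[-17.8,25.7,6.9],[0,0,1.29],0.2],
  [[-17.8,25.7,6.9],[0,0,1.29],0.2],
  [[-17.8,25.7,6.9],[0,0,1.29],0.2],
  [[-17.8,25.7,6.9],[0,0,1.29],0.2],
  [[-17.8,25.7,6.9],[0,0,1.29],0.2],
  [[-17.8,25.7,6.9],[0,0,1.29],0.2],
  [[-17.8,25.7,6.9],[0,0,1.29],0.2],
  [[-17.8,25.7,6.9],[0,0,1.29],0.2],
  [[-17.8,25.7,6.9],[0,0,1.29],0.2],
  [[-17.8,25.7,6.9],[0,0,1.29],0.2],
  [[0,0,0],[0,0,0],0.2],
  [[0,0,0],[0,0,0],0.2],
])

```text
t: 13.5
eef_pos: [0.3817, -0.3443, 0.1339]
ee_rot: [-3.141, 0.001, -0.244]
force: [-0.2, -0.4, -4.1]
width: 0.0356
```

```bash
python3 - <<'E'
from h import *
s=arm.get_state(); print(s['eef_pos'],s['ee_rot'],s['width'],s['force'])
w,C=grab('wrist','w7'); t,T=grab('top','t7')
g=tray(-55,-37,46); plan(g,[P,0,TY],5)
m,q,n=mask(w,(0,0,70),(180,60,200),around(C,tray(-55,35,45),45)); p=onz(C,q,.045); print(n,p,R.from_euler('z',-TY).apply(p-TR)*1000)
E
```

```text
[ 0.38171188 -0.34430079  0.13385783] [-3.14104066e+00  1.34319338e-03 -2.43976331e-01] 0.03555395769466008 [-0.24354276 -0.39569405 -4.07963829]
5 rows of [0.58, -0.18, 17.71] [-0.001, -0.005, -0.015]
1712 [ 0.40506692 -0.27352055  0.045     ] [-53.88855002  35.38418124  45.        ]
```

Adapter confirmed in the tray at local (-54,35). Now I'll set the transformer down and move on to the meter.

Request:
arm_command([
  [[0.6,-0.2,17.7],[0,0,0],0.2],
  [[0.6,-0.2,17.7],[0,0,0],0.2],
  [[0.6,-0.2,17.7],[0,0,0],0.2],
  [[0.6,-0.2,17.7],[0,0,0],0.2],
  [[0.6,-0.2,17.7],[0,0,0],0.2],
  [[0,0,0],[0,0,0],0.2],
  [[0,0,0],[0,0,0],0.2],
  [[0,0,0],[0,0,0],0.5],
  [[0,0,0],[0,0,0],0.5],
  [[0,0,0],[0,0,0],0.5],
  [[0,0,-30],[0,0,0],0.5],
  [[0,0,-35],[0,0,0],0.5],
  [[0,0,-35],[0,0,0],0.57],
  [[0,0,-35],[0,0,0],0.57],
  [[0,0,-35],[0,0,0],0.57],
  [[0,0,0],[0,0,0],0.57],
])

```text
t: 14.93
eef_pos: [0.39, -0.3456, 0.2246]
ee_rot: [3.138, -0.013, -0.24]
force: [1.0, -0.6, 0.6]
width: 0.0499
```

```bash
python3 - <<'E'
from h import *
s=arm.get_state(); print(s['eef_pos'],s['ee_rot'],s['width'],s['force'],s['q'])
for yw in(P/2+.05,-P/2+.05): plan([.56,-.045,.26],[P,0,yw])
E
```

```text
[ 0.38995079 -0.34558012  0.22459556] [ 3.13772915 -0.01292697 -0.23957521] 0.04986682085158955 [ 0.98415718 -0.56858634  0.62201163] [-0.3463647   0.11508871 -0.37029592  0.00280529 -1.07214824  1.67623559]
18 rows of [20.35, -9.0, -1.88] [0.047, -0.017, -5.922]
13 rows of [-8.83, -27.05, -2.81] [-0.022, -0.06, 5.647]
```

```bash
python3 - <<'E'
from h import *
plan([.563,.06,.26],[P,0,-P/2+.05],16)
E
```

```text
16 rows of [-12.48, -26.76, -2.32] [-0.018, -0.049, 4.588]
```

Request:
arm_command([
  [[-12.5,-26.8,-2.3],[0,0,4.59],0.7],
  [[-12.5,-26.8,-2.3],[0,0,4.59],0.7],
  [[-12.5,-26.8,-2.3],[0,0,4.59],0.7],
  [[-12.5,-26.8,-2.3],[0,0,4.59],0.7],
  [[-12.5,-26.8,-2.3],[0,0,4.59],0.7],
  [[-12.5,-26.8,-2.3],[0,0,4.59],0.7],
  [[-12.5,-26.8,-2.3],[0,0,4.59],0.7],
  [[-12.5,-26.8,-2.3],[0,0,4.59],0.7],
  [[-12.5,-26.8,-2.3],[0,0,4.59],0.85],
  [[-12.5,-26.8,-2.3],[0,0,4.59],0.85],
  [[-12.5,-26.8,-2.3],[0,0,4.59],0.85],
  [[-12.5,-26.8,-2.3],[0,0,4.59],0.85],
  [[-12.5,-26.8,-2.3],[0,0,4.59],0.85],
  [[-12.5,-26.8,-2.3],[0,0,4.59],0.85],
  [[-12.5,-26.8,-2.3],[0,0,4.59],0.85],
  [[-12.5,-26.8,-2.3],[0,0,4.59],0.85],
  [[0,0,0],[0,0,0],0.85],
  [[0,0,0],[0,0,0],0.85],
])

```text
t: 16.43
eef_pos: [0.5618, 0.0631, 0.2527]
ee_rot: [-3.141, 0.0, -1.522]
force: [-0.0, -0.5, -0.6]
width: 0.0747
```

```bash
python3 - <<'E'
from h import *
s=arm.get_state(); print(s['eef_pos'],s['ee_rot'],s['width'],s['force'])
w,C=grab('wrist','w8'); cv2.imwrite('pics/w8v.png',cv2.resize(w,(800,600),interpolation=2))
E
```

```text
[0.56175439 0.06313097 0.25273836] [-3.14132433e+00  4.57389661e-05 -1.52181236e+00] 0.0747051369098046 [-0.04082345 -0.48406404 -0.57480727]
```

View pics/w8v.png

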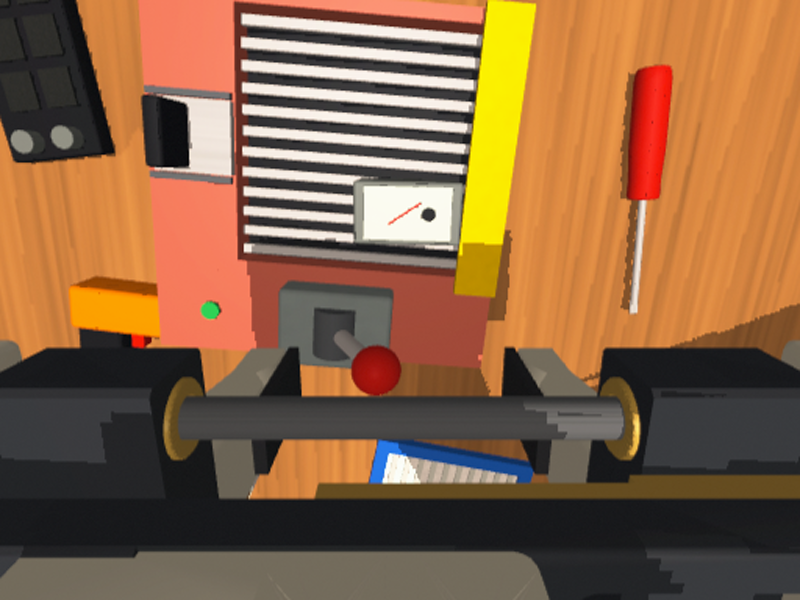

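The meter's top face spans (355..462, 182..247), with its dial dot at (428,214). The lip is at (495,150), and the ball hangs below the jaws at (376,370).

```bash
python3 - <<'E'
from h import *
w,C=load('w8'); c,B=load('w3')
q=np.array([onz(C,V(*u),.12)[:2] for u in((356,182),(463,183),(461,247),(354,244))])*1000; print(q.round(1),q.mean(0))
print('dot',tri(C,V(428,214),B,V(403,277)), 'lip inner',inext(onz(C,V(483,60),.105)),inext(onz(C,V(458,285),.105)))
m=q.mean(0)/1000; yw=-P/2+.05
plan([m[0],m[1],.2],[P,0,yw],None,None,22); plan([m[0],m[1],.13],[P,0,yw],4,([m[0],m[1],.2],[P,0,yw]))
E
```

```text
[[589.1   0.8]
 [529.2  -1.6]
 [527.3  34.5]
 [589.4  35.8]] [558.752111    17.38099234]
dot [0.54776605 0.01633599 0.11767587] lip inner [-64.59822507 -52.71209097 105.        ] [-65.44674025  76.02742635 105.        ]
4 rows of [11.24, 1.09, 13.19] [0.0, 0.002, -0.014]
4 rows of [-0.0, -0.0, 17.5] [0.0, 0.0, 0.0]
```

Request:
arm_command([
  [[11.2,0.8,13.2],[0,0,0],0.85],
  [[11.2,0.8,13.2],[0,0,0],0.85],
  [[11.2,0.8,13.2],[0,0,0],0.85],
  [[11.2,0.8,13.2],[0,0,0],0.85],
  [[0,0,0],[0,0,0],0.85],
  [[0,0,18],[0,0,0],0.85],
  [[0,0,18],[0,0,0],0.85],
  [[0,0,18],[0,0,0],0.85],
  [[0,0,15],[0,0,0],0.85],
  [[0,0,0],[0,0,0],0.85],
  [[0,0,0],[0,0,0],0.5],
  [[0,0,0],[0,0,0],0.5],
  [[0,0,0],[0,0,0],0.5],
  [[0,0,0],[0,0,0],0.5],
], newtons=40)

```text
t: 17.65
eef_pos: [0.5606, 0.0176, 0.1326]
ee_rot: [-3.139, 0.0, -1.522]
force: [-1.4, -0.2, 6.8]
width: 0.0614
```

```bash
python3 - <<'E'
from h import *
s=arm.get_state(); c=(s['eef_pos'],s['ee_rot']); print(c,s['width'],s['force'])
u=c[0]+[0,0,.1]; yw=-P/2+TY
a=tray(58,0,170); print(a); plan(a,[P,0,yw],None,(u,c[1]))
E
```

```text
(array([0.56062187, 0.01764531, 0.13264335]), array([-3.13911067e+00,  4.61458416e-04, -1.52210734e+00])) 0.06140385890100183 [-1.40522192 -0.17158854  6.82811413]
[ 0.5053376  -0.33448675  0.17      ]
12 rows of [29.73, 2.15, 5.21] [-0.011, 0.004, 1.378]
```

```bash
python3 - <<'E'
from h import *
s=arm.get_state(); c=(s['eef_pos'],s['ee_rot'])
plan(tray(58,0,170),[P,0,TY],15,(c[0]+[0,0,.1],c[1]))
E
```

```text
15 rows of [17.69, 18.32, 4.15] [-0.009, -0.005, -4.897]
```

Request:
arm_command([
  [[0,0,-20],[0,0,0],0.5],
  [[0,0,-25],[0,0,0],0.5],
  [[0,0,-28],[0,0,0],0.5],
  [[0,0,-27],[0,0,0],0.5],
  [[17.7,18.3,4.1],[0,0,-4.9],0.5],
  [[17.7,18.3,4.1],[0,0,-4.9],0.5],
  [[17.7,18.3,4.1],[0,0,-4.9],0.5],
  [[17.7,18.3,4.1],[0,0,-4.9],0.5],
  [[17.7,18.3,4.1],[0,0,-4.9],0.5],
  [[17.7,18.3,4.1],[0,0,-4.9],0.5],
  [[17.7,18.3,4.1],[0,0,-4.9],0.5],
  [[17.7,18.3,4.1],[0,0,-4.9],0.5],
  [[17.7,18.3,4.1],[0,0,-4.9],0.5],
  [[17.7,18.3,4.1],[0,0,-4.9],0.5],
  [[17.7,18.3,4.1],[0,0,-4.9],0.5],
  [[17.7,18.3,4.1],[0,0,-4.9],0.5],
  [[17.7,18.3,4.1],[0,0,-4.9],0.5],
  [[17.7,18.3,4.1],[0,0,-4.9],0.5],
  [[17.7,18.3,4.1],[0,0,-4.9],0.5],
  [[0,0,0],[0,0,0],0.5],
])

```text
t: 19.32
eef_pos: [0.5058, -0.3378, 0.1685]
ee_rot: [3.141, 0.0, -0.236]
force: [1.0, -0.3, -0.5]
width: 0.0616
```

```bash
python3 - <<'E'
from h import *
arm.grab_frame('top'); s=arm.get_state(); print(s['eef_pos'],s['ee_rot'],s['width'],s['force'])
plan(tray(58,0,59),[P,0,TY],6)
E
```

```text
[ 0.50494613 -0.336343    0.16867898] [ 3.14154504e+00  9.48902598e-04 -2.41033864e-01] 0.06111294438208505 [ 0.37814256  0.91758435 -0.96681078]
6 rows of [-0.0, -0.32, 18.28] [0.0, 0.009, -0.01]
```

Request:
arm_command([
  [[0,-0.3,18.3],[0,0,0],0.5],
  [[0,-0.3,18.3],[0,0,0],0.5],
  [[0,-0.3,18.3],[0,0,0],0.5],
  [[0,-0.3,18.3],[0,0,0],0.5],
  [[0,-0.3,18.3],[0,0,0],0.5],
  [[0,-0.3,17.5],[0,0,0],0.5],
  [[0,0,0],[0,0,0],0.5],
  [[0,0,0],[0,0,0],0.5],
  [[0,0,0],[0,0,0],0.85],
  [[0,0,0],[0,0,0],0.85],
  [[0,0,0],[0,0,0],0.85],
  [[0,0,-30],[0,0,0],0.85],
  [[0,0,-35],[0,0,0],0.85],
  [[0,0,-35],[0,0,0],0.85],
  [[0,0,-35],[0,0,0],0.5],
  [[0,0,-35],[0,0,0],0.5],
  [[0,0,-30],[0,0,0],0.5],
])

```text
t: 20.78
eef_pos: [0.5053, -0.3331, 0.2645]
ee_rot: [3.141, -0.003, -0.24]
force: [1.5, -0.5, 0.9]
width: 0.06
```

```bash
python3 - <<'E'
from h import *
s=arm.get_state(); print(s['eef_pos'],s['ee_rot'],s['width'],s['force'])
w,C=grab('wrist','w9'); t,T=grab('top','t9'); sd,_=grab('side','s9')
cv2.imwrite('pics/w9v.png',np.hstack([cv2.resize(w,(480,360)),cv2.resize(sd[100:290,165:375],(320,360))]))
f=cv2.inRange(cv2.cvtColor(t,cv2.COLOR_BGR2HSV),(105,120,80),(125,255,255)); z=np.zeros_like(f); z[150:280,90:205]=f[150:280,90:205]; print('filter',rect(z,T,.01))
E
```

```text
[ 0.50526929 -0.33314391  0.26447959] [ 3.14102228 -0.00347067 -0.23977292] 0.059956023722358365 [ 1.53533717 -0.51433752  0.9348674 ]
filter (array([512.9, 315.9]), array([137.1, 144.6]), 81.37)
```

View pics/w9v.png

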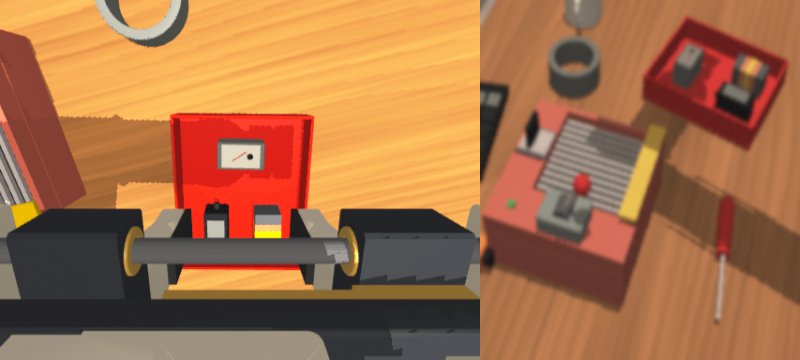

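All three strays are in the tray and the grille is clear. Now for the filter, starting with a look from the grasp orientation.

```bash
python3 - <<'E'
from h import *
c,B=load('w3'); p=onz(B,V(97,82),.085); print('jar',p)
plan([.52,.375,.27],[P,0,-1.725],None,None,36)
E
```

```text
jar [0.71377523 0.26387729 0.085     ]
20 rows of [-31.09, -23.38, -0.37] [-0.014, -0.019, 4.255]
```

Request:
arm_command([
  [[-31.1,-23.4,-0.4],[0,0,4.26],0.45],
  [[-31.1,-23.4,-0.4],[0,0,4.26],0.45],
  [[-31.1,-23.4,-0.4],[0,0,4.26],0.45],
  [[-31.1,-23.4,-0.4],[0,0,4.26],0.45],
  [[-31.1,-23.4,-0.4],[0,0,4.26],0.45],
  [[-31.1,-23.4,-0.4],[0,0,4.26],0.45],
  [[-31.1,-23.4,-0.4],[0,0,4.26],0.45],
  [[-31.1,-23.4,-0.4],[0,0,4.26],0.45],
  [[-31.1,-23.4,-0.4],[0,0,4.26],0.45],
  [[-31.1,-23.4,-0.4],[0,0,4.26],0.45],
  [[-31.1,-23.4,-0.4],[0,0,4.26],0.45],
  [[-31.1,-23.4,-0.4],[0,0,4.26],0.45],
  [[-31.1,-23.4,-0.4],[0,0,4.26],0.45],
  [[-31.1,-23.4,-0.4],[0,0,4.26],0.45],
  [[-31.1,-23.4,-0.4],[0,0,4.26],0.45],
  [[-31.1,-23.4,-0.4],[0,0,4.26],0.45],
  [[-31.1,-23.4,-0.4],[0,0,4.26],0.45],
  [[-31.1,-23.4,-0.4],[0,0,4.26],0.45],
  [[-31.1,-23.4,-0.4],[0,0,4.26],0.45],
  [[-31.1,-23.4,-0.4],[0,0,4.26],0.45],
])

```text
t: 22.6
eef_pos: [0.5188, 0.3762, 0.2676]
ee_rot: [3.141, -0.001, -1.727]
force: [0.5, 0.5, 1.2]
width: 0.0393
```

Request:
arm_command([
  [[0,0,0],[0,0,0],0.45],
  [[0,0,0],[0,0,0],0.45],
])

```text
t: 22.77
eef_pos: [0.5189, 0.3755, 0.2655]
ee_rot: [3.139, -0.003, -1.724]
force: [-0.8, -1.3, 0.2]
width: 0.0395
```

```bash
python3 - <<'E'
from h import *
s=arm.get_state(); print(s['eef_pos'],s['ee_rot'],s['width'])
w,C=grab('wrist','w10'); cv2.imwrite('pics/w10v.png',cv2.resize(w,(800,600),interpolation=2))
m=cv2.inRange(cv2.cvtColor(w,cv2.COLOR_BGR2HSV),(104,150,60),(125,255,255)); 
ys,xs=np.nonzero(m); print(xs.min()*1.56,xs.max()*1.56,ys.min()*1.56,ys.max()*1.56); print(rect(m,C,.01))
E
```

```text
[0.51892746 0.37546028 0.26553273] [ 3.13933234 -0.00349096 -1.72372244] 0.0395175876807544
302.64 492.96000000000004 90.48 265.2
(array([510. , 317.2]), array([138.5, 149.4]), 81.19)
```

View pics/w10v.png

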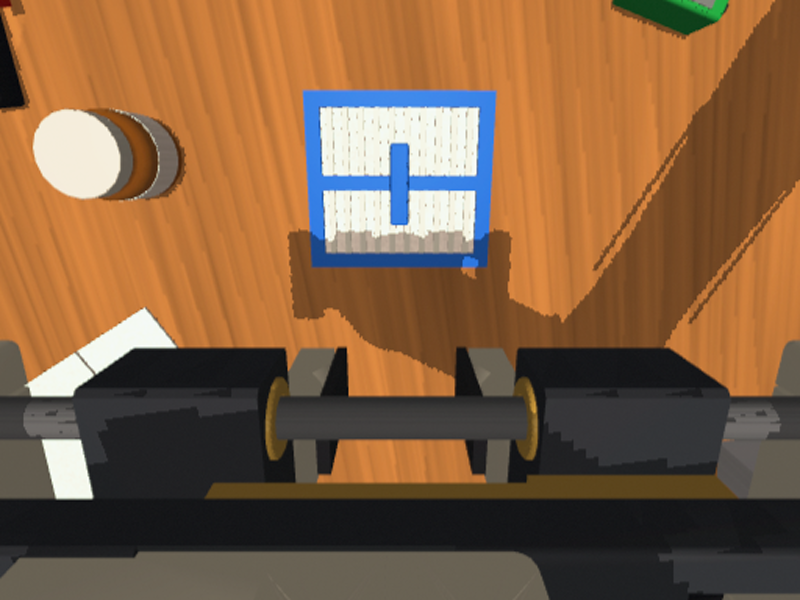

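The filter is unmoved and square to the tool at (303..496, 91..267), with its bar at (391..408, 143..225).

```bash
python3 - <<'E'
from h import *
w,C=load('w10'); c,B=load('w3')
print('bar tri',tri(C,V(399.5,184),B,V(121,296)), 'frame corner',tri(C,V(303,91),B,V(197,234)))
q=np.array([onz(C,V(*u),.01)[:2] for u in((303,91),(496,92),(488,266),(313,267))]); print(q.mean(0), np.arctan2(*(q[0]-q[1])[::-1]),np.arctan2(*(q[3]-q[2])[::-1]))
print('bar top on .046',onz(C,V(399.5,184),.046))
p=[P,0,-1.725]; g=np.array([.5105,.3165]); plan([*g,.1],p,None,None,30); plan([*g,.036],p,4,([*g,.1],p))
E
```

```text
bar tri [0.51151986 0.31849824 0.02347327] frame corner [0.57422517 0.23648052 0.00336666]
[0.50934748 0.31779578] -0.15761591189858185 -0.14787679735622603
bar top on .046 [0.50961557 0.31672269 0.046     ]
6 rows of [9.72, -0.21, 27.76] [0.017, -0.025, 0.016]
4 rows of [-0.0, -0.0, 16.0] [0.0, 0.0, 0.0]
```

Request:
arm_command([
  [[9.7,-0.1,27.7],[0,0,0],0.45],
  [[9.7,-0.1,27.7],[0,0,0],0.45],
  [[9.7,-0.1,27.7],[0,0,0],0.45],
  [[9.7,-0.1,27.7],[0,0,0],0.45],
  [[9.7,-0.1,27.7],[0,0,0],0.45],
  [[9.7,-0.1,27.7],[0,0,0],0.45],
  [[0,0,16],[0,0,0],0.45],
  [[0,0,16],[0,0,0],0.45],
  [[0,0,16],[0,0,0],0.45],
  [[0,0,15],[0,0,0],0.45],
  [[0,0,0],[0,0,0],0.45],
  [[0,0,0],[0,0,0],0.45],
])

```text
t: 23.82
eef_pos: [0.5096, 0.316, 0.0396]
ee_rot: [3.141, -0.001, -1.723]
force: [0.4, 0.3, -0.3]
width: 0.0396
```

Request:
arm_command([
  [[0,0,0],[0,0,0],0],
  [[0,0,0],[0,0,0],0],
  [[0,0,0],[0,0,0],0],
  [[0,0,0],[0,0,0],0],
  [[0,0,0],[0,0,0],0],
  [[0,0,0],[0,0,0],0],
], newtons=50)

```text
t: 24.32
eef_pos: [0.5106, 0.3173, 0.04]
ee_rot: [-3.141, 0.001, -1.723]
force: [-1.8, -1.2, 6.6]
width: 0.0136
```

```bash
cat >> h.py <<'E'
def fpose(xn,zn,th,h=40,y=0,ox=0):
    """TCP pose for filter near bottom edge at extractor (xn, zn above grille) mm, far edge raised th"""
    c,s=np.cos(th),np.sin(th); x=xn+(75+ox)*c-h*s; z=80+zn+(75+ox)*s+h*c
    Rt=R.from_euler('z',EY)*R.from_euler('y',-th)*R.from_euler('z',-P/2)*R.from_euler('x',P)
    return ext(x,y,z),Rt.as_euler('xyz')
E
python3 - <<'E'
from h import *
s=arm.get_state(); c=(s['eef_pos'],s['ee_rot']); print(c, s['width'],s['force'])
u=(c[0]+[0,0,.2],c[1]); a=fpose(-53,80,.2); b=fpose(-53,5,.2); print(a)
plan(*a,None,u,30); plan(*b,None,a,20)
E
```

```text
(array([0.51059086, 0.31727293, 0.0399953 ]), array([-3.14092823e+00,  7.76122080e-04, -1.72337329e+00])) 0.01364875276784193 [-1.75129447 -1.21420741  6.60454243]
(array([ 0.60065195, -0.01719677,  0.21410286]), array([-2.94159265,  0.        , -1.60239633]))
12 rows of [27.04, -9.96, 3.02] [0.95, -0.054, -0.576]
4 rows of [0.0, 3.73, 18.38] [0.0, 0.0, 0.0]
```

```bash
python3 - <<'E'
from h import *
s=arm.get_state(); c=(s['eef_pos'],s['ee_rot'])
u=(c[0]+[0,0,.24],c[1]); a=fpose(-53,135,.2)
plan(*a,13,u)
E
```

```text
13 rows of [24.96, -9.29, 1.65] [0.877, -0.05, -0.532]
```

Request:
arm_command([
  [[0,0,-15],[0,0,0],0],
  [[0,0,-25],[0,0,0],0],
  [[0,0,-35],[0,0,0],0],
  [[0,0,-35],[0,0,0],0],
  [[0,0,-35],[0,0,0],0],
  [[0,0,-35],[0,0,0],0],
  [[0,0,-35],[0,0,0],0],
  [[0,0,-25],[0,0,0],0],
  [[0,0,0],[0,0,0],0],
])

```text
t: 25.07
eef_pos: [0.5121, 0.3182, 0.2855]
ee_rot: [-3.136, 0.007, -1.723]
force: [0.5, 1.3, -0.9]
width: 0.0135
```

Request:
arm_command([
  [[25,-9.3,1.7],[0.88,-0.05,-0.53],0],
  [[25,-9.3,1.7],[0.88,-0.05,-0.53],0],
  [[25,-9.3,1.7],[0.88,-0.05,-0.53],0],
  [[25,-9.3,1.7],[0.88,-0.05,-0.53],0],
  [[25,-9.3,1.7],[0.88,-0.05,-0.53],0],
  [[25,-9.3,1.7],[0.88,-0.05,-0.53],0],
  [[25,-9.3,1.7],[0.88,-0.05,-0.53],0],
  [[25,-9.3,1.7],[0.88,-0.05,-0.53],0],
  [[25,-9.3,1.7],[0.88,-0.05,-0.53],0],
  [[25,-9.3,1.7],[0.88,-0.05,-0.53],0],
  [[25,-9.3,1.7],[0.88,-0.05,-0.53],0],
  [[25,-9.3,1.7],[0.88,-0.05,-0.53],0],
  [[25,-9.3,1.7],[0.88,-0.05,-0.53],0],
  [[0,0,0],[0,0,0],0],
  [[0,0,0],[0,0,0],0],
])

```text
t: 26.32
eef_pos: [0.5996, -0.0195, 0.2665]
ee_rot: [-2.944, -0.001, -1.606]
force: [0.0, -0.5, -2.6]
width: 0.014
```

```bash
python3 - <<'E'
from h import *
w,C=grab('wrist','w11'); sd,S=grab('side','s11')
s=arm.get_state(); print(s['eef_pos'],s['ee_rot'],s['width'],s['force'])
cv2.imwrite('pics/w11v.png',np.hstack([cv2.resize(w,(400,300)),cv2.resize(sd[90:270,150:390],(400,300),interpolation=2)]))
b=fpose(-53,5,.2); plan(*b,None,None,18)
E
```

```text
[ 0.59986119 -0.01808399  0.26703019] [-2.94326268e+00 -7.48565512e-04 -1.60367545e+00] 0.01341878414623569 [-0.04051822 -0.43671183 -2.16100862]
8 rows of [-0.12, 3.07, 15.69] [0.012, -0.007, -0.008]
```

View pics/w11v.png

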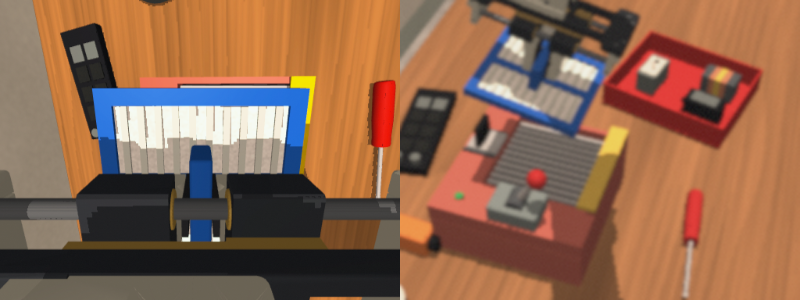

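The filter hangs tilted above the bay with its far edge up and the lip edge clear. I'll check its pose in the hand from the corners at (93,88) and (309,88) in the 400-px view.

```bash
python3 - <<'E'
from h import *
w,C=load('w11'); c=arm.camera_info('wrist'); T=np.linalg.inv(np.array(c['tool_from_camera'])); K=C[0]
for y in(-75,75):
    q=K@(T@[.07,y/1000,.030,1])[:3]; print(y,q[:2]/q[2])
m=cv2.inRange(cv2.cvtColor(w,cv2.COLOR_BGR2HSV),(104,120,50),(125,255,255)); m[200:]=0
c=max(cv2.findContours(m,0,1)[0],key=cv2.contourArea); p=c[:,0]; print('TL',p[np.argmin(p.sum(1))],'TR',p[np.argmax(p[:,0]-p[:,1])])
E
```

```text
-75 [115.67386507 112.66339771]
75 [393.86435599 112.58505547]
TL [118 113] TR [395 114]
```

Request:
arm_command([
  [[0,3,15.7],[0,0,0],0],
  [[0,3,15.7],[0,0,0],0],
  [[0,3,15.7],[0,0,0],0],
  [[0,3,15.7],[0,0,0],0],
  [[0,3,15.7],[0,0,0],0],
  [[0,3,15.7],[0,0,0],0],
  [[0,3,15.7],[0,0,0],0],
  [[0,2,10],[0,0,0],0],
  [[0,0,0],[0,0,0],0],
  [[0,0,0],[0,0,0],0],
])

```text
t: 27.25
eef_pos: [0.6013, -0.0175, 0.1453]
ee_rot: [-2.943, -0.001, -1.602]
force: [0.6, 0.8, -2.2]
width: 0.0137
```

```bash
python3 - <<'E'
from h import *
w,C=grab('wrist','w12')
s=arm.get_state(); print(s['eef_pos'],s['ee_rot'],s['width'],s['force'])
b=fpose(-53,5,.2,ox=1); plan(*b,2); plan(*fpose(-74,5,.2,ox=1),5,b)
m=cv2.inRange(cv2.cvtColor(w,cv2.COLOR_BGR2HSV),(104,120,50),(125,255,255)); m[200:]=0
c=max(cv2.findContours(m,0,1)[0],key=cv2.contourArea); p=c[:,0]; print('TL',p[np.argmin(p.sum(1))],'TR',p[np.argmax(p[:,0]-p[:,1])])
cv2.imwrite('pics/w12v.png',cv2.resize(w,(640,480)))
E
```

```text
[ 0.60190933 -0.01746282  0.14616512] [-2.94160747e+00 -8.92588291e-04 -1.60177657e+00] 0.013585012263511765 [-0.01526389 -0.56209552 -2.58761376]
2 rows of [-0.12, 0.82, 3.34] [0.0, -0.022, 0.022]
5 rows of [-0.0, 4.12, -0.83] [0.0, 0.0, 0.0]
TL [118 114] TR [395 114]
```

View pics/w12v.png

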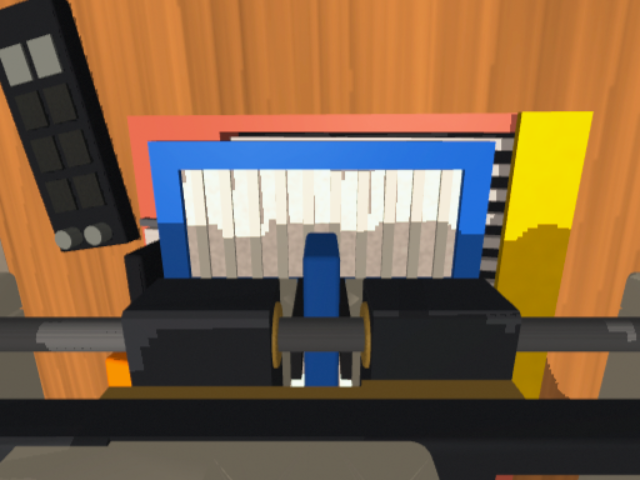

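The filter's near edge (right, x≈494) sits just inboard of the lip edge (x≈515), square and clear of the walls. Next I'll lower it the last bit and slide it under.

Request:
arm_command([
  [[0,0.8,3.3],[0,0,0],0],
  [[0,0.8,3.3],[0,0,0],0],
  [[0,0,0],[0,0,0],0],
  [[0,4.1,-0.8],[0,0,0],0],
  [[0,4.1,-0.8],[0,0,0],0],
  [[0,4.1,-0.8],[0,0,0],0],
  [[0,4.1,-0.8],[0,0,0],0],
  [[0,4.1,-0.8],[0,0,0],0],
  [[0,0,0],[0,0,0],0],
  [[0,0,0],[0,0,0],0],
])

```text
t: 28.13
eef_pos: [0.5803, -0.0175, 0.1391]
ee_rot: [-2.941, -0.001, -1.603]
force: [-0.7, 0.4, -2.4]
width: 0.0137
```

```bash
python3 - <<'E'
from h import *
s=arm.get_state(); print(s['eef_pos'],s['ee_rot'],s['width'],s['force'],s['moment'])
d=fpose(-74,5,.2,ox=1); print(d,inext(s['eef_pos'])-inext(d[0]))
plan(*d,1); f=[d]
for th,zn in((.1,3),(0.03,1),(0,0)):
    n=fpose(-74,zn,th,ox=1); plan(*n,None,f[-1],4); f.append(n)
E
```

```text
[ 0.58034695 -0.01749932  0.13911339] [-2.94135547e+00 -5.77953619e-04 -1.60280347e+00] 0.013673942214766949 [-0.68984996  0.44355301 -2.39424809] [0.13153267 0.77511874 0.0251247 ]
(array([ 0.58064201, -0.01656425,  0.13930153]), array([-2.94159265,  0.        , -1.60239633])) [-0.26537312 -0.94392211 -0.18814033]
1 rows of [-0.94, -0.3, -0.13] [-0.014, -0.037, -0.016]
3 rows of [0.0, -1.18, 3.21] [-1.91, 0.0, -0.0]
2 rows of [0.0, -1.27, 3.68] [-2.005, -0.0, -0.0]
1 rows of [0.0, -1.14, 3.3] [-1.719, 0.0, 0.0]
```

Request:
arm_command([
  [[-0.9,-1.2,3.2],[-1.91,0,0],0],
  [[0,-1.2,3.2],[-1.91,0,0],0],
  [[0,-1.2,3.2],[-1.91,0,0],0],
  [[0,-1.3,3.7],[-2,0,0],0],
  [[0,-1.3,3.7],[-2,0,0],0],
  [[0,-0.6,1.6],[-0.86,0,0],0],
  [[0,-0.5,1.6],[-0.86,0,0],0],
  [[0,0,0],[0,0,0],0],
  [[0,0,0],[0,0,0],0],
])

```text
t: 28.88
eef_pos: [0.5907, -0.0169, 0.12]
ee_rot: [-3.14, -0.001, -1.603]
force: [2.1, -0.4, -0.5]
width: 0.0137
```

```bash
python3 - <<'E'
from h import *
s=arm.get_state(); print(s['eef_pos'],s['ee_rot'],s['width'],s['force'],s['moment']); print(inext(s['eef_pos']))
w,C=grab('wrist','w13'); cv2.imwrite('pics/w13v.png',cv2.resize(w,(640,480)))
E
```

```text
[ 0.59072636 -0.01693036  0.12000752] [-3.14002923e+00 -6.02357402e-04 -1.60301346e+00] 0.01371041127481971 [ 2.14269593 -0.42031384 -0.5018605 ] [ 0.08294335 -0.41087922 -0.01371343]
[ 2.62917070e+00 -4.73179125e-02  1.20007522e+02]
```

Request:
arm_command([
  [[0,0,0],[0,0,0],0.3],
  [[0,0,0],[0,0,0],0.3],
  [[0,0,0],[0,0,0],0.3],
  [[0,0,-15],[0,0,0],0.3],
  [[0,0,-30],[0,0,0],0.3],
  [[0,0,-35],[0,0,0],0.3],
  [[0,0,-35],[0,0,0],0.3],
  [[0,0,-35],[0,0,0],0.3],
  [[0,0,0],[0,0,0],0.3],
])

```text
t: 29.68
eef_pos: [0.593, -0.0169, 0.2778]
ee_rot: [-3.13, 0.0, -1.602]
force: [1.5, 0.3, 1.4]
width: 0.0263
```

```bash
python3 - <<'E'
from h import *
s=arm.get_state(); print(s['eef_pos'],s['ee_rot'],s['width'],s['force'])
a,A=load('w3'); b,B=load('w6')
for u,v in(((423,81),(290,87)),((469,82),(363,93))):
    p=tri(A,V(*u),B,V(*v)); print(p,inext(p), inext(onz(A,V(*u),.13)))
plan(ext(140,0,230),[P,0,EY])
E
```

```text
[ 0.59303001 -0.01691447  0.2777632 ] [-3.12997860e+00  3.62601421e-04 -1.60196724e+00] 0.02629965977343102 [1.52194095 0.25652113 1.44834042]
[ 0.69999659 -0.00348284  0.12783489] [111.41997659  16.84585883 127.83489011] [110.88807177  16.92427913 130.        ]
[ 0.69917765 -0.03851192  0.12142158] [111.70817787 -18.19160904 121.42158176] [110.21917281 -17.06313207 130.        ]
15 rows of [6.68, -7.4, 3.24] [-0.036, -0.034, -5.998]
```

```bash
python3 - <<'E'
from h import *
plan(ext(134,0,190),[P,0,EY],16)
E
```

```text
16 rows of [6.0, -6.6, 5.53] [-0.034, -0.032, -5.623]
```

Request:
arm_command([
  [[6,-6.6,5.5],[0,0,-5.62],0],
  [[6,-6.6,5.5],[0,0,-5.62],0],
  [[6,-6.6,5.5],[0,0,-5.62],0],
  [[6,-6.6,5.5],[0,0,-5.62],0],
  [[6,-6.6,5.5],[0,0,-5.62],0],
  [[6,-6.6,5.5],[0,0,-5.62],0],
  [[6,-6.6,5.5],[0,0,-5.62],0],
  [[6,-6.6,5.5],[0,0,-5.62],0],
  [[6,-6.6,5.5],[0,0,-5.62],0],
  [[6,-6.6,5.5],[0,0,-5.62],0],
  [[6,-6.6,5.5],[0,0,-5.62],0],
  [[6,-6.6,5.5],[0,0,-5.62],0],
  [[6,-6.6,5.5],[0,0,-5.62],0],
  [[6,-6.6,5.5],[0,0,-5.62],0],
  [[6,-6.6,5.5],[0,0,-5.62],0],
  [[6,-6.6,5.5],[0,0,-5.62],0],
  [[0,0,0],[0,0,0],0],
  [[0,0,0],[0,0,0],0],
])

```text
t: 31.18
eef_pos: [0.7182, -0.0212, 0.1808]
ee_rot: [3.14, 0.001, -0.036]
force: [-0.4, 0.2, -0.1]
width: 0.0002
```

```bash
python3 - <<'E'
from h import *
s=arm.get_state(); print(s['eef_pos'],s['ee_rot'],s['width'],s['force'],inext(s['eef_pos']))
w,C=grab('wrist','w14'); cv2.imwrite('pics/w14v.png',cv2.resize(w,(640,480)))
t,T=grab('top','t14'); m=cv2.inRange(cv2.cvtColor(t,cv2.COLOR_BGR2HSV),(105,110,70),(125,255,255)); z=np.zeros_like(m); z[140:225,205:305]=m[140:225,205:305]; print(rect(z,T,.09))
plan(ext(134,0,127),[P,0,EY],4)
E
```

```text
[ 0.71815504 -0.02122609  0.18078644] [ 3.14048287e+00  1.37416769e-03 -3.61719723e-02] 0.0001990649126834324 [-0.39322782  0.16406446 -0.11831472] [130.12994901  -0.31482812 180.78644323]
(array([599.7, -17.6]), array([139.9, 132.4]), 87.32)
4 rows of [0.94, -0.17, 13.73] [0.012, -0.002, -0.071]
```

View pics/w14v.png

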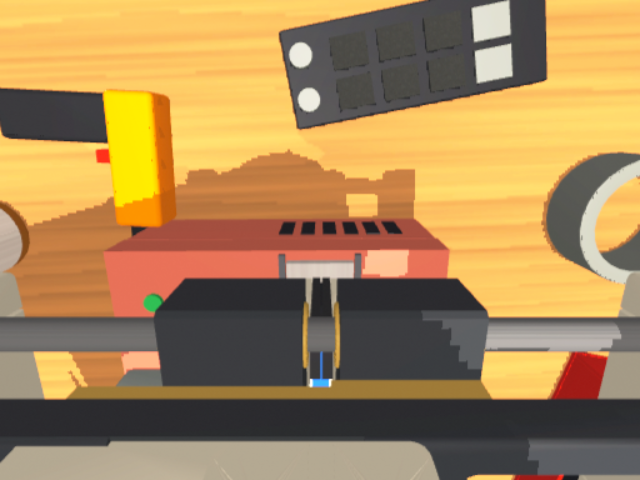

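The view is blocked at the tab, and the ledge with the catch rails is visible at (320,265). The poses agree, so I'll go down behind the tab and push.

Request:
arm_command([
  [[0.9,0,13.7],[0,0,0],0],
  [[0.9,0,13.7],[0,0,0],0],
  [[0.9,0,13.7],[0,0,0],0],
  [[0.9,0,12],[0,0,0],0],
  [[0,0,0],[0,0,0],0],
  [[-8,0,0],[0,0,0],0],
  [[-6,0,0],[0,0,0],0],
  [[-6,0,0],[0,0,0],0],
  [[0,0,0],[0,0,0],0],
])

```text
t: 32.03
eef_pos: [0.7014, -0.0207, 0.1298]
ee_rot: [3.141, -0.001, -0.034]
force: [-1.0, 0.4, 0.2]
width: 0.0007
```

```bash
python3 - <<'E'
from h import *
s=arm.get_state(); print(s['force'],inext(s['eef_pos']))
E
```

```text
[-1.03644869  0.35296538  0.21391443] [113.33026086  -0.27422541 129.77322946]
```

Request:
arm_command([
  [[-5,0,0],[0,0,0],0],
  [[-5,0,0],[0,0,0],0],
  [[-4,0,0],[0,0,0],0],
  [[-3,0,0],[0,0,0],0],
  [[0,0,0],[0,0,0],0],
])

```text
t: 32.45
eef_pos: [0.6868, -0.0202, 0.1295]
ee_rot: [3.141, -0.005, -0.033]
force: [6.5, -1.1, -1.0]
width: 0.0005
```

Request:
arm_command([
  [[-1.5,0,0],[0,0,0],0],
  [[0,0,0],[0,0,0],0],
])

```text
t: 32.62
eef_pos: [0.6867, -0.0201, 0.1296]
ee_rot: [3.141, -0.007, -0.033]
force: [10.4, -2.6, -4.3]
width: 0.0002
```

Request:
arm_command([
  [[-1.5,0,0],[0,0,0],0],
  [[0,0,0],[0,0,0],0],
])

```text
t: 32.78
eef_pos: [0.6865, -0.0201, 0.1296]
ee_rot: [3.141, -0.009, -0.033]
force: [15.8, -3.1, -7.0]
width: 0.0004
```

It hits a firm stop at local x 98.6. I'll back off and check whether the catch is fully closed.

Request:
arm_command([
  [[15,0,0],[0,0,0],0],
  [[10,0,0],[0,0,0],0],
  [[0,0,-30],[0,0,0],0],
  [[0,0,-35],[0,0,0],0],
  [[-30,0,-35],[0,0,0],0],
  [[-35,0,-35],[0,0,0],0],
  [[-35,0,-35],[0,0,0],0],
  [[-35,0,-35],[0,0,0],0],
  [[-35,0,0],[0,0,0],0],
  [[0,0,0],[0,0,0],0],
  [[0,0,0],[0,0,0],0],
])

```text
t: 33.7
eef_pos: [0.5548, -0.0158, 0.3151]
ee_rot: [-3.141, -0.002, -0.033]
force: [0.6, 0.1, 0.2]
width: 0.0006
```

```bash
python3 - <<'E'
from h import *
s=arm.get_state(); print(s['eef_pos'],s['ee_rot'],inext(s['eef_pos']))
w,C=grab('wrist','w15'); cv2.imwrite('pics/w15v.png',cv2.resize(w,(800,600),interpolation=2)); grab('side','s15'); grab('top','t15')
for n,p in(('tab closed back top',(85.5,0,125)),('ball',(-18.8,109,167)),('filter far L',(75,70,90)),('far R',(75,-70,90)),('tongue tip closed',(55,0,98))): print(n,proj(C,ext(*p))*1.5625)
E
```

```text
[ 0.55478678 -0.0157726   0.315094  ] [-3.14103288e+00 -2.01244925e-03 -3.30087168e-02] [-3.33290503e+01 -2.56320701e-02  3.15094004e+02]
tab closed back top [399.89598197  87.91935277]
ball [224.14230687 260.34136435]
filter far L [303.19969987 111.15971445]
far R [496.97809672 110.80492549]
tongue tip closed [400.09676525 139.62808241]
```

View pics/w15v.png

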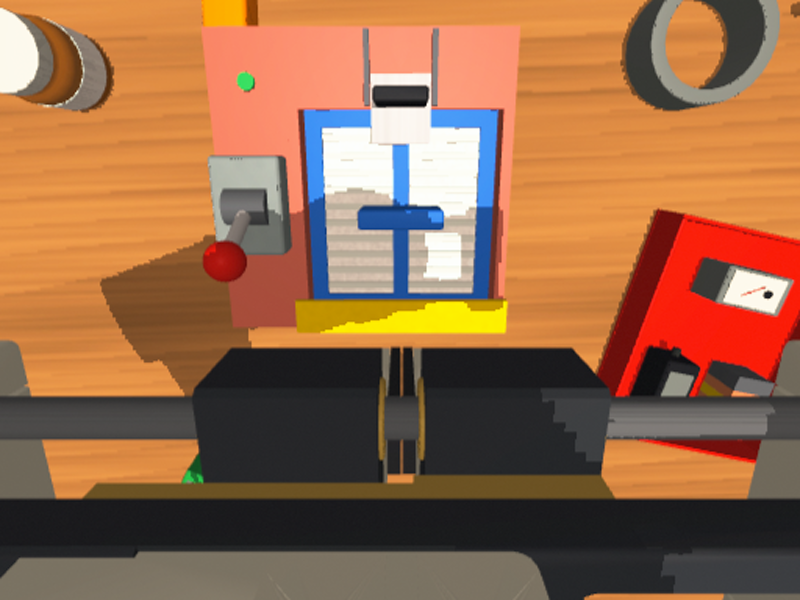

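The tongue covers the filter's far edge (tip at row 144, predicted 140 when closed), and the filter is seated inside the bay. Last comes the switch.

```bash
python3 - <<'E'
from h import *
p=[P,0,EY]; a=ext(-58,109,230); plan(a,p); b=ext(-58,109,172); plan(b,p,3,(a,p)); plan(ext(14,109,172),p,None,(b,p),12)
E
```

```text
5 rows of [-5.35, -21.79, 16.63] [0.01, 0.008, -0.022]
3 rows of [0.0, -0.0, 19.33] [0.0, 0.0, 0.0]
7 rows of [10.29, 0.0, 0.0] [0.0, 0.0, 0.0]
```

Request:
arm_command([
  [[-5.4,-21.8,16.6],[0,0,0],0],
  [[-5.4,-21.8,16.6],[0,0,0],0],
  [[-5.4,-21.8,16.6],[0,0,0],0],
  [[-5.4,-21.8,16.6],[0,0,0],0],
  [[-5.4,-21.8,16.6],[0,0,0],0],
  [[0,0,0],[0,0,0],0],
  [[0,0,19.3],[0,0,0],0],
  [[0,0,19.3],[0,0,0],0],
  [[0,0,19.3],[0,0,0],0],
  [[0,0,0],[0,0,0],0],
  [[10.3,0,0],[0,0,0],0],
  [[10.3,0,0],[0,0,0],0],
  [[10.3,0,0],[0,0,0],0],
  [[10.3,0,0],[0,0,0],0],
  [[10.3,0,0],[0,0,0],0],
  [[10.3,0,0],[0,0,0],0],
  [[10.3,0,0],[0,0,0],0],
  [[0,0,0],[0,0,0],0],
  [[0,0,0],[0,0,0],0],
])

```text
t: 35.43
eef_pos: [0.6062, 0.0914, 0.1723]
ee_rot: [3.141, -0.0, -0.034]
force: [-1.0, 0.6, 0.3]
width: 0.0006
```

Request:
arm_command([
  [[-20,0,0],[0,0,0],0],
  [[0,0,-30],[0,0,0],0],
  [[0,0,-40],[0,0,0],0],
  [[-10,20,-40],[0,0,0],0],
  [[-10,35,-30],[0,0,0],0],
  [[-10,35,-10],[0,0,0],0],
  [[0,0,0],[0,0,0],0],
  [[0,0,0],[0,0,0],0],
  [[0,0,0],[0,0,0],0],
])

```text
t: 36.18
eef_pos: [0.5544, 0.0091, 0.3156]
ee_rot: [3.141, -0.001, -0.034]
force: [-0.3, 0.8, -0.4]
width: 0.0003
```

```bash
python3 - <<'E'
from h import *
s=arm.get_state(); print(s['eef_pos'],s['force'])
w,C=grab('wrist','w16'); cv2.imwrite('pics/w16v.png',cv2.resize(w,(800,600),interpolation=2)); t,T=grab('side','s16')
m,q,n=mask(w,(0,190,90),(5,255,255),around(C,ext(30,109,170),60)); m2,q2,n2=mask(t,(0,170,90),(5,255,255),around(T,ext(20,109,170),40)); p=tri(C,q,T,q2); print(n,n2,inext(p),'on expects',38.8,109,166.7, 'value',.5+np.arctan2(inext(p)[0]-10,52.7))
for uv in((q,C),(q2,T)): print(inext(onz(uv[1],uv[0],.167)))
E
```

```text
[0.55444543 0.00907062 0.31563804] [-0.31252794  0.81996926 -0.43018643]
647 73 [ 39.73478875 109.12701852 168.30929294] on expects 38.8 109 166.7 value 1.0137007692092226
[ 38.72922189 109.10174422 167.        ]
[ 41.36796675 108.2790036  167.        ]
```

View pics/w16v.png

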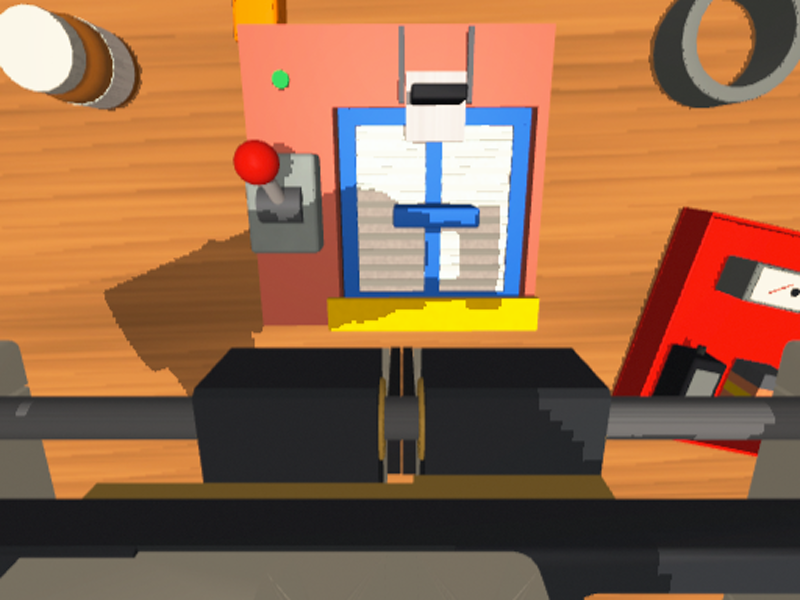

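The switch is on (ball at (256,162), about 1.0 rad). The catch is over the filter, the filter is seated and the strays are in the tray. The gripper is clear, so I'm handing in.

```bash
python3 -c "
from station import arm
print(arm.job_done())"
```

```text
the job is handed in; nothing more can be done
None
```

The job is done and handed in at about 36 s of robot time; the station reports no verdict.

I switched the extractor off, then moved the adapter, transformer and meter (no profile was present) into the red tray. I hooked the filter under the lip and swung it flat, pushed the catch closed to its stop, and switched the extractor back on.

**Last checks:**
- **Switch:** the ball measured within 2 mm of its "on" position, about 1.0 rad.
- **Catch:** its tongue is over the filter's far edge, about 4 px past where I predicted "closed".
- **Filter:** it looks flat inside the bay. The tool pose at release put it about 1.6 mm off centre in x and level with the grille; I did not measure its final height separately.
- **Strays:** all three are visible in the tray.
- **Bystanders:** I did not go near them, and the ones in the last views look unmoved; I did not measure their positions.

**Disagreements:**
- The catch stopped about 3.5 mm earlier than my measured tab position predicted. The last picture shows it closed, so I put this down to a wider finger or error in that measurement.
- The two-view height of the filter's bar was poor (23 mm against the stated 46 mm top), so I used the stated height. The grip held.

I viewed 16 pictures, two over the budget of 14.

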